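Recharge a humidor's humidifier cassette with clay balls, using a scoop

ROBOT

A 7-joint arm with a two-finger parallel gripper is mounted at the origin on a cart in front of the work surface, level with it; the furniture and walls round the work are solid. World frame = base frame: x ahead of the robot, y to its left, z up, the work surface at z = 0. Lengths are in m, angles in rad, forces in N, time in s.
With the tool pointing down it reaches from about 0.425 to 0.925 m from the base axis. Payload 6.8 kg.
Tool frame: the origin (TCP) lies at the very end of the fingers, on their centre line; the grasp point (between the pads) lies 19 mm behind it; z points along the fingers, y is the line along which they close (so a half turn about z gives the same grasp; the last joint's range is limited). The gripper opens to 85 mm and grips with 20 to 120 N. Pads are 22 mm wide; open, the fingers measure 114 mm over their backs; the gripper's body (76 mm by 85 mm) begins 54 mm behind the grasp point. The pads swing forward as they close: fully open they stand 13 mm farther back than shut.
Start: joints at [-1.401, 0.477, 0.022, 1.555, -0.011, 1.109, -0.083], TCP at [0.185, 0.649, 0.231] pointing down, gripper open.
Joint ranges: [-2.96, 2.96], [-0.34, 2.1], [-1.41, 1.46], [0.24, 2.44], [-1.37, 4.51], [0.17, 1.92], [-2.96, 2.96]. Speed limits (rad/s): [2.39, 2.39, 3.14, 3.14, 3.14, 3.14, 3.14].

INTERFACE

Orientations are given as a unit quaternion [w, x, y, z].
In Python, from station import * gives the robot as it stands.
- The arm moves only by the tool jog_arm, never from a script. Its argument "moves" is one flat list of numbers, 7 for each row, row after row: the shift along the tool's x, y, z normalised to -1 to 1, where 1 is 20 mm, then the turn, a rotation vector about the tool's x, y, z normalised to -1 to 1, where 1 is 4 degrees, then the opening, from 0 (shut) to 1 (fully open). In form: [x, y, z, rx, ry, rz, claw, x, y, z, rx, ry, rz, claw, ...]. A call has exactly 8 rows; each row shifts and turns the commanded pose from where the row before left it, along the tool's axes as they then stand; what a row does not reach is not made up. A row lasts 1/12 s, in which the tool goes at most 41.7 mm and 7.16 degrees, less where a joint would pass 70% of its speed; a pose out of reach is approached as far as the arm can. A call with a number of a shift or a turn outside -1 to 1 is refused whole. A call with a gripper value outside its range is refused whole. The fingers move at their own pace and stop on an object; "grip_force" is the grip in N (left out, the last holds). Time passes only in rows, so rows that do not move let the fingers close, or fill a call up. It gives the time, the measured TCP pose, the force, the opening and the grip force at its end, in the units of the state.
- get_obs(): the state, without advancing time (a new reading comes with each control period).
- read_camera(name): name is "side" or "top" or "wrist"; returns a dict with "color" (400x640x3 uint8, blue, green, red), "fx", "fy", "cx", "cy" (pixels), "rvec" (rotation vector, rad) and "tvec" (3), from world to camera coordinates, as OpenCV has them. Camera axes: x right, y down, z forward; pixel columns grow to the right and rows downward; lengths in m; the calibration is good to about 2 mm. A picture is of the moment at which its call begins. There is no depth.
- hand_in(): hands the job in; it is judged then, once.
The state is a dict: "t": time; "q": joint angles; "joint_vel": joint speeds; "joint_torque": joint torques, N m; "eef_pos": TCP position; "tool_rot": TCP orientation; "contact_force": force on the tool from outside, world axes, zero at the start; "torque": the same for the moment, N m; "gripper_width": opening from 0.0 (shut) to 1.0 (fully open); "grasp_force": force on a finger pad.
Only numpy, scipy, OpenCV 4.12 (cv2) and the standard library are available. Lean on these libraries where they do the work, as an engineer would, in place of code of your own. Each camera call takes 0.05 s, during which the arm holds its last target. There are 200 camera calls.

TASK

Recharge the humidifier cassette: scoop clay balls out of the white tray with the steel scoop and tip at least three of them into the open black cassette, never touching the balls with the gripper. Then set the scoop down flat on the bench and swing the cassette's lid shut. Every ball must finally lie in the cassette or in the tray, none in the scoop or spilled on the bench, and the other things on the bench stay where they are.

Things in the scene. Friction and masses are not known exactly. Their poses are not given: they have to be found in the camera images.
- supply_tray: Supply tray, fixed: white enamel, blue rim, outside 93 x 175 mm (its own x, y), low front end (-y) 37 mm high, high back end (+y) 61 mm, long walls 5 mm rising between. Inside 83 mm wide; floor 135 mm long, 5 mm above the bench, both ends sloping outward from it by 17 mm over 29 mm of height. Origin: centre of its underside; z up. The balls start in the +y half, so scoop toward the back.
- cassette: Humidifier cassette, fixed: open black plastic box with a louvred lid, outside 100 x 130 mm (its own x and y), 46 mm high, walls and floor 5 mm. Origin: centre of its underside; z up. Tray and cassette may swap sides of the low wooden divider (51 mm high) of the bench.
- cassette_lid (a joint): Hinge angle of the cassette's lid, rad: 0 = shut, about 1.74 at the start (standing open, leaning slightly back), 1.85 = its stop. The lid is 100 mm deep, 130 mm wide, 5 mm thick, hinged on the top of the cassette's +x wall. It stays put near upright by light friction (under 0.2 N at its edge) and falls shut by itself once pushed forward to about 1.3 rad.
- lid_hinge (a point): Middle of the lid's hinge line, 46 mm above the bench; its y axis runs along the hinge, its x axis points away from the cassette, so the lid opens toward its +x.
- lid_tab (a point): Small grey finger tab in the middle of the lid's free edge, 105 mm from the hinge.
- scoop: Loose hand scoop, about 0.2 kg: steel blade 72 mm wide (67 inside), 86 mm long, flat floor 3 mm thick tapering to a 1.5 mm lip, side walls 37 mm high at the back wall falling to nothing at the open nose; a tang rises to a wooden handle. Origin: centre of the blade's underside; y to the nose, z up. It starts standing flat on the 3 mm white rolling plate, its nose to the robot's left (about +y).
- scoop_grip (a point): Middle of the scoop's handle, 110 mm behind and 78.5 mm above the scoop's origin. The handle is 18 mm wide (scoop x), 22 mm thick and 95 mm long, rising to the rear at 0.26 rad.
- scoop_nose (a point): Middle of the scoop's front lip, underside, 43 mm ahead (+y) of the scoop's origin.
- scoop_bowl (a point): Middle of the scoop's bowl, 14 mm above its underside.
- cassette_floor (a point): Centre of the cassette's inner floor, 5 mm above its underside.
- gum_pot: Bystander: beige stoneware pot, 55 mm across, 49 mm high. Origin: centre of its underside.
- cap_punch: Bystander: small brass-coloured punch standing upright, 25 mm across, 60 mm high. Origin: centre of its underside.
- tally_book: Bystander: blue notebook, 148 x 104 x 13 mm, lying at the left. Origin: centre of its underside.
- ring_gauge: Bystander: wooden plate with bored holes, 46 x 150 x 9 mm, lying against the back of the bay. Origin: centre of its underside.
- ball_1: Loose smooth clay ball, brick red, 21 mm across, 10 g. Origin: its centre. It rolls, and slides easily on what it touches (friction about 0.25).
- ball_2: Loose smooth clay ball, brick red, 21 mm across, 10 g. Origin: its centre. It rolls, and slides easily on what it touches (friction about 0.25).
- ball_3: Loose smooth clay ball, brick red, 21 mm across, 10 g. Origin: its centre. It rolls, and slides easily on what it touches (friction about 0.25).
- ball_4: Loose smooth clay ball, brick red, 21 mm across, 10 g. Origin: its centre. It rolls, and slides easily on what it touches (friction about 0.25).
- ball_5: Loose smooth clay ball, brick red, 21 mm across, 10 g. Origin: its centre. It rolls, and slides easily on what it touches (friction about 0.25).

How it is judged:
On the way, in this order (a step that is already met when the one before it is completed fails the run):
1. at least one ball rides in the scoop, lifted clear above the tray (height (world z) of scoop_bowl above 0.06 m and distance between any of ball_1, ball_2, ball_3, ball_4, ball_5 and scoop_bowl below 0.05 m), for 0.2 s.
2. at least three balls lie in the cassette ((distance between each of ball_1, ball_2, ball_3 and cassette_floor below 0.075 m or distance between each of ball_1, ball_2, ball_4 and cassette_floor below 0.075 m or distance between each of ball_1, ball_2, ball_5 and cassette_floor below 0.075 m or distance between each of ball_1, ball_3, ball_4 and cassette_floor below 0.075 m or distance between each of ball_1, ball_3, ball_5 and cassette_floor below 0.075 m or distance between each of ball_1, ball_4, ball_5 and cassette_floor below 0.075 m or distance between each of ball_2, ball_3, ball_4 and cassette_floor below 0.075 m or distance between each of ball_2, ball_3, ball_5 and cassette_floor below 0.075 m or distance between each of ball_2, ball_4, ball_5 and cassette_floor below 0.075 m or distance between each of ball_3, ball_4, ball_5 and cassette_floor below 0.075 m)), for 0.2 s.
At the end, for the whole second after the job is handed in: At least three balls lie in the cassette, every other ball lies in the tray or cassette (none in the scoop or on the bench), the lid is shut (under 0.08 rad), and the scoop stands flat (within 0.25 rad) on the bench, not in the tray, at rest, let go ((distance between each of ball_1, ball_2, ball_3 and cassette_floor below 0.075 m or distance between each of ball_1, ball_2, ball_4 and cassette_floor below 0.075 m or distance between each of ball_1, ball_2, ball_5 and cassette_floor below 0.075 m or distance between each of ball_1, ball_3, ball_4 and cassette_floor below 0.075 m or distance between each of ball_1, ball_3, ball_5 and cassette_floor below 0.075 m or distance between each of ball_1, ball_4, ball_5 and cassette_floor below 0.075 m or distance between each of ball_2, ball_3, ball_4 and cassette_floor below 0.075 m or distance between each of ball_2, ball_3, ball_5 and cassette_floor below 0.075 m or distance between each of ball_2, ball_4, ball_5 and cassette_floor below 0.075 m or distance between each of ball_3, ball_4, ball_5 and cassette_floor below 0.075 m) and ((x of ball_1 in the frame of supply_tray between -0.042 and 0.042 m and y of ball_1 in the frame of supply_tray between -0.083 and 0.083 m and z of ball_1 in the frame of supply_tray between 0 and 0.06 m) or (x of ball_1 in the frame of cassette between -0.045 and 0.045 m and y of ball_1 in the frame of cassette between -0.06 and 0.06 m and z of ball_1 in the frame of cassette between 0 and 0.046 m)) and ((x of ball_2 in the frame of supply_tray between -0.042 and 0.042 m and y of ball_2 in the frame of supply_tray between -0.083 and 0.083 m and z of ball_2 in the frame of supply_tray between 0 and 0.06 m) or (x of ball_2 in the frame of cassette between -0.045 and 0.045 m and y of ball_2 in the frame of cassette between -0.06 and 0.06 m and z of ball_2 in the frame of cassette between 0 and 0.046 m)) and ((x of ball_3 in the frame of supply_tray between -0.042 and 0.042 m and y of ball_3 in the frame of supply_tray between -0.083 and 0.083 m and z of ball_3 in the frame of supply_tray between 0 and 0.06 m) or (x of ball_3 in the frame of cassette between -0.045 and 0.045 m and y of ball_3 in the frame of cassette between -0.06 and 0.06 m and z of ball_3 in the frame of cassette between 0 and 0.046 m)) and ((x of ball_4 in the frame of supply_tray between -0.042 and 0.042 m and y of ball_4 in the frame of supply_tray between -0.083 and 0.083 m and z of ball_4 in the frame of supply_tray between 0 and 0.06 m) or (x of ball_4 in the frame of cassette between -0.045 and 0.045 m and y of ball_4 in the frame of cassette between -0.06 and 0.06 m and z of ball_4 in the frame of cassette between 0 and 0.046 m)) and ((x of ball_5 in the frame of supply_tray between -0.042 and 0.042 m and y of ball_5 in the frame of supply_tray between -0.083 and 0.083 m and z of ball_5 in the frame of supply_tray between 0 and 0.06 m) or (x of ball_5 in the frame of cassette between -0.045 and 0.045 m and y of ball_5 in the frame of cassette between -0.06 and 0.06 m and z of ball_5 in the frame of cassette between 0 and 0.046 m)) and value of joint cassette_lid below 0.08 rad and height (world z) of scoop below 0.02 m and angle between scoop's own z axis and vertical below 0.25 rad and horizontal distance between scoop and supply_tray above 0.06 m and linear speed of scoop below 0.02 m/s); the robot touches nothing.
It fails at once if the gripper or arm touches a ball (contact force between any of the fingers, the arm and ball_1 above 0.5 N or contact force between any of the fingers, the arm and ball_2 above 0.5 N or contact force between any of the fingers, the arm and ball_3 above 0.5 N or contact force between any of the fingers, the arm and ball_4 above 0.5 N or contact force between any of the fingers, the arm and ball_5 above 0.5 N).
It fails at once if the gum pot is shifted by more than 30 mm (distance of gum_pot from where it was at the start of the episode above 0.03 m).
It fails at once if the cap punch is shifted by more than 30 mm (distance of cap_punch from where it was at the start of the episode above 0.03 m).
It fails at once if the notebook is shifted by more than 30 mm (distance of tally_book from where it was at the start of the episode above 0.03 m).
It fails at once if the ring gauge is shifted by more than 30 mm (distance of ring_gauge from where it was at the start of the episode above 0.03 m).
It also fails if it takes over 72 s, if anything falls off the work surface, if the arm or the gripper's body presses on something with over 40 N, if the wrist force passes 120 N, or if a joint passes its speed limit or range.

## Working session

There is one attempt and no reset: what is moved stays moved. The work goes in short steps, Python scripts to look and compute and a tool call to move; the robot and the scene stay as the last step left them, time stands still between calls to the robot, and variables do not carry over. Pictures are saved under pics/ and viewed, at most 10 in all, crops included, and the job is handed in when it is done.

Besides the shell and the picture viewer there is one more tool, called after "Request:" as name(argument=value, ...) on one line, values as JSON. jog_arm: Moves the arm, as the interface text tells. Scaled input: -1 to 1 covers 20 mm each way for a shift and 4 degrees each way for a turn. Its arguments: {"type":"object","properties":{"moves":{"type":"array"},"grip_force":{"type":"number"}},"required":["moves"]}

```bash
mkdir -p pics; ls; python3 - <<'E'
from station import *
import cv2,numpy as np
o=get_obs();print(o)
for n in ["side","top"]:
    c=read_camera(n);cv2.imwrite(f"pics/{n}0.png",c["color"])
    R=cv2.Rodrigues(np.array(c["rvec"],float))[0];print(n,c["fx"],c["cx"],c["cy"],-R.T@np.array(c["tvec"]),R.round(3).tolist())
E
```

```text
pics
{'t': 0.0, 'q': array([-1.4010994 ,  0.47779819,  0.02233209,  1.55643337, -0.01152013,
        1.10927343, -0.08310514]), 'joint_vel': array([ 0.00069075,  0.00148159,  0.00053691,  0.00094758, -0.00138672,
        0.00272954, -0.00011529]), 'joint_torque': array([ 2.29228517e-04, -5.96456087e+01,  1.60744652e+00, -2.81204742e+01,
        1.23697377e-02,  9.48821398e-03,  2.45704325e-05]), 'eef_pos': array([0.18495532, 0.6485679 , 0.23033446]), 'tool_rot': array([-6.84323700e-05,  1.38445056e-01,  9.90369714e-01, -8.89656810e-04]), 'contact_force': array([-0.27901807, -0.33157223, -0.49835858]), 'torque': array([ 0.03101131, -0.04400554,  0.0317354 ]), 'grasp_force': 0.0, 'gripper_width': 1.0010270052343613}
side 427.5686964129128 321.2930297135772 198.4206607793734 [-0.65147359 -0.45112233  1.19780287] [[0.446, -0.895, 0.005], [-0.579, -0.293, -0.761], [0.682, 0.336, -0.649]]
top 403.084296139846 320.39096383069074 197.7625407700558 [0.38785159 0.13487701 1.48576492] [[0.015, -1.0, 0.02], [-0.995, -0.017, -0.098], [0.098, -0.018, -0.995]]
```

View pics/side0.png

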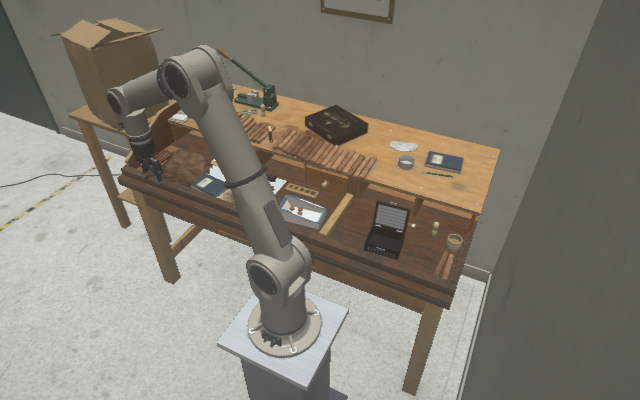

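View pics/top0.png

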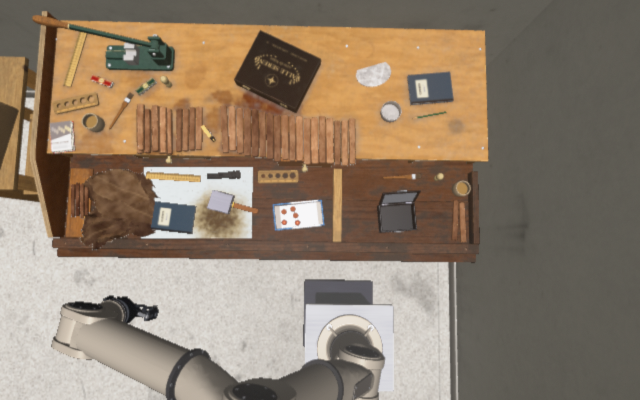

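Side view: tray with red balls at about (302,211), cassette with open lid at (387,230), and the scoop hidden behind the arm. Top view: scoop blade at (220,202) with the handle to (255,209), tray at (299,215), divider at (338,205), cassette at (397,215). The pot is at (461,188) and the punch at (438,177).

```bash
cat > h.py <<'E'
from station import *
import cv2,numpy as np
from scipy.spatial.transform import Rotation as Ro
np.set_printoptions(precision=4,suppress=True)
def cam(n):
    c=read_camera(n);c["R"]=cv2.Rodrigues(np.array(c["rvec"],float))[0];c["o"]=-c["R"].T@np.array(c["tvec"]).ravel();return c
def ray(c,p):
    d=c["R"].T@np.array([(p[0]-c["cx"])/c["fx"],(p[1]-c["cy"])/c["fy"],1]);return d/np.linalg.norm(d)
def onz(c,p,z):
    d=ray(c,p);return c["o"]+d*(z-c["o"][2])/d[2]
def tri(cps):
    A=0;b=0
    for c,p in cps:
        d=ray(c,p);M=np.eye(3)-np.outer(d,d);A=A+M;b=b+M@c["o"]
    return np.linalg.solve(A,b)
def proj(c,X):
    v=c["R"]@np.array(X)+np.array(c["tvec"]).ravel();return c["fx"]*v[0]/v[2]+c["cx"],c["fy"]*v[1]/v[2]+c["cy"]
def state():
    o=get_obs();R=Ro.from_quat(np.r_[o["tool_rot"][1:],o["tool_rot"][0]]).as_matrix();return o,R
E
python3 - <<'E'
from h import *
t=cam("top");s=cam("side")
for n,p,z in [("blade",(220,202),.015),("hand",(250,208.5),.08),("tray",(299,215),.04),("div",(338,205),.05),("cass",(397,215),.046),("pot",(461,188),.049),("punch",(439,177),.06),("book",(174,217),.013),("gauge",(278,176),.009)]: print(n,onz(t,p,z)[:2])
hs=cv2.cvtColor(t["color"],cv2.COLOR_BGR2HSV)
b=cv2.inRange(hs,(100,70,60),(130,255,255))[190:240,260:340]
red=cv2.inRange(hs,(0,120,100),(12,255,255))[195:235,270:328]
n,l,st,ce=cv2.connectedComponentsWithStats(red)
for i in range(1,n): print(st[i,4],onz(t,ce[i]+[270,195],.0155)[:2])
pts=cv2.findNonZero(b)
r=cv2.minAreaRect(pts);print("rim",r,onz(t,np.array(r[0])+[260,190],.045))
a=cv2.resize(t["color"][160:240,190:480],(800,221),interpolation=cv2.INTER_CUBIC)
a2=cv2.resize(s["color"][165:275,210:470],(800,338),interpolation=cv2.INTER_CUBIC)
cv2.imwrite("pics/z1.png",np.vstack([a,a2]))
E
```

```text
blade [0.5111 0.4734]
hand [0.4847 0.3536]
tray [0.4671 0.1839]
div [0.5046 0.045 ]
cass [ 0.4725 -0.1676]
pot [ 0.5738 -0.3996]
punch [ 0.6108 -0.3167]
book [0.4539 0.6378]
gauge [0.6116 0.2654]
12 [0.4917 0.209 ]
12 [0.4802 0.2415]
10 [0.4682 0.1986]
10 [0.442  0.2395]
10 [0.4421 0.1915]
rim ((38.01219177246094, 24.109758377075195), (26.061843872070312, 49.473331451416016), 83.6598129272461) [0.4699 0.1874 0.045 ]
```

View pics/z1.png

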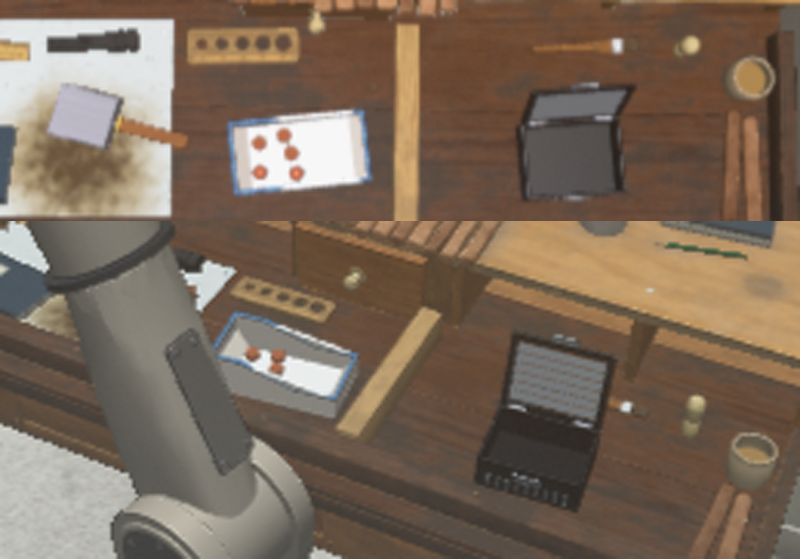

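The zoom shows the scoop with its nose to +y (yawed about -12°) and the tray with all balls in its left (+y) half, at the high end. The cassette is open with its lid at +x. Moving over the scoop first.

Request:
jog_arm(moves=[-0.73,-0.33,0,0,0,0,1,-0.73,-0.33,0,0,0,0,1,-0.73,-0.33,0,0,0,0,1,-0.73,-0.33,0,0,0,0,1,-0.73,-0.33,0,0,0,0,1,-0.73,-0.33,0,0,0,0,1,-0.73,-0.33,0,0,0,0,1,-0.73,-0.33,0,0,0,0,1])

```text
t: 0.87
eef_pos: [0.2845, 0.565, 0.2314]
tool_rot: [0.0, 0.139, 0.99, 0.0]
contact_force: [0.8, -0.1, 0.5]
gripper_width: 0.998
grasp_force: 0.0
```

Request:
jog_arm(moves=[-0.73,-0.33,0,0,0,0,1,-0.73,-0.33,0,0,0,0,1,-0.73,-0.33,0,0,0,0,1,-0.73,-0.33,0,0,0,0,1,-0.73,-0.33,0,0,0,0,1,-0.73,-0.33,0,0,0,0,1,-0.73,-0.33,0,0,0,0,1,-0.73,-0.33,0,0,0,0,1])

```text
t: 1.53
eef_pos: [0.382, 0.4821, 0.2314]
tool_rot: [0.0, 0.139, 0.99, 0.0]
contact_force: [-0.5, 0.2, 0.2]
gripper_width: 1.002
grasp_force: 0.0
```

Request:
jog_arm(moves=[-0.73,-0.33,0,0,0,0,1,-0.73,-0.33,0,0,0,0,1,-0.73,-0.33,0,0,0,0,1,-0.73,-0.33,0,0,0,0,1,-0.73,-0.33,0,0,0,0,1,-0.73,-0.33,0,0,0,0,1,-0.73,-0.33,0,0,0,0,1,-0.73,-0.33,0,0,0,0,1])

```text
t: 2.2
eef_pos: [0.4797, 0.3992, 0.2314]
tool_rot: [0.0, 0.139, 0.99, 0.0]
contact_force: [-0.1, 0.7, -0.2]
gripper_width: 1.001
grasp_force: 0.0
```

Request:
jog_arm(moves=[0,0,0,0,0,0.9,1,0,0,0,0,0,0.9,1,0,0,0,0,0,0.9,1,0,0,0,0,0,0.9,1,0,0,0,0,0,0.9,1,0,0,0,0,0,0.9,1,0,0,0,0,0,0.9,1,0,0,0,0,0,0.9,1])

```text
t: 2.87
eef_pos: [0.4791, 0.3998, 0.2314]
tool_rot: [-0.0, 0.382, 0.924, 0.0]
contact_force: [0.3, 0.2, 0.4]
gripper_width: 1.0
grasp_force: 0.0
```

Request:
jog_arm(moves=[0,0,0,0,0,0.9,1,0,0,0,0,0,0.9,1,0,0,0,0,0,0.9,1,0,0,0,0,0,0.9,1,0,0,0,0,0,0.9,1,0,0,0,0,0,0.9,1,0,0,0,0,0,0.9,1,0,0,0,0,0,0.9,1])

```text
t: 3.53
eef_pos: [0.4791, 0.3998, 0.2314]
tool_rot: [-0.0, 0.6, 0.8, 0.0]
contact_force: [0.0, 0.3, 0.1]
gripper_width: 0.996
grasp_force: 0.0
```

Request:
jog_arm(moves=[0,0,0,0,0,0.9,1,0,0,0,0,0,0.9,1,0,0,0,0,0,0.9,1,0,0,0,0,0,0.9,1,0,0,0,0,0,0.9,1,0,0,0,0,0,0.9,1,0,0,0,0,0,0.9,1,0,0,0,0,0,0.9,1])

```text
t: 4.2
eef_pos: [0.4791, 0.3999, 0.2314]
tool_rot: [-0.0, 0.78, 0.626, 0.0]
contact_force: [-1.4, -0.3, 0.4]
gripper_width: 1.0
grasp_force: 0.0
```

```bash
python3 - <<'E'
from h import *
w=cam("wrist");o,R=state();print(o["q"],o["eef_pos"],R)
print(w["o"],w["R"],w["fx"],w["cx"],w["cy"])
cv2.imwrite("pics/w1.png",w["color"]);np.save("w1.npy",w,allow_pickle=True)
E
```

```text
[-1.129   0.4167  0.4486  1.7077 -0.2025  1.0632 -0.8369] [0.479  0.3999 0.2313] [[ 0.2202  0.9755 -0.0001]
 [ 0.9755 -0.2202  0.0002]
 [ 0.0002 -0.0001 -1.    ]]
[0.4935 0.4649 0.3749] [[ 0.9763 -0.2165 -0.0003]
 [-0.2089 -0.9422  0.262 ]
 [-0.057  -0.2557 -0.9651]] 332.3599007447874 316.11736943813617 199.59421860222682
```

View pics/w1.png

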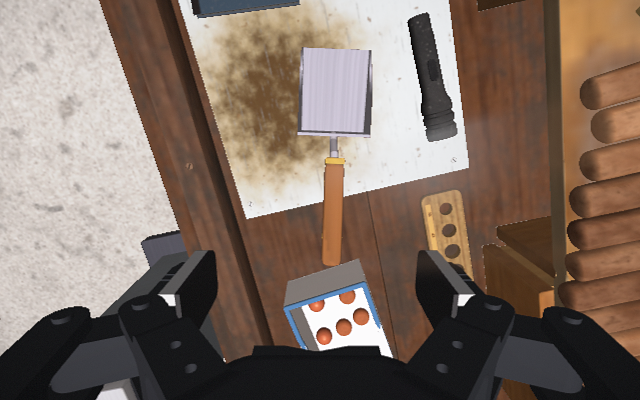

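Wrist view: blade corners at about (303,47), (371,51), (370,136), (298,133). The handle runs from (335,158) to (332,265) between the open fingers, with the tray and five balls below at (340,310).

```bash
cat >> h.py <<'E'
def handle(c,box):
    x0,y0,x1,y1=box
    hs=cv2.cvtColor(c["color"],cv2.COLOR_BGR2HSV)[y0:y1,x0:x1]
    m=cv2.inRange(hs,(5,110,60),(18,255,255));n,l,st,ce=cv2.connectedComponentsWithStats(m);i=1+st[1:,4].argmax()
    ys,xs=np.nonzero(l==i);r=cv2.minAreaRect(np.c_[xs,ys].astype(np.float32));b=cv2.boxPoints(r)+[x0,y0]
    b=b[b[:,1].argsort()];return b[:2].mean(0),b[2:].mean(0),st[i,4],r
E
python3 - <<'E'
from h import *
w=np.load("w1.npy",allow_pickle=True).item()
f,b,n,r=handle(w,(295,140,375,275));print(f,b,n,r)
F=onz(w,f,.0815-.012+.0115);B=onz(w,b,.0815+.012);print(F,B,np.linalg.norm(F-B),"yaw",np.degrees(np.arctan2(*(F-B)[[0,1]])))
P=[onz(w,p,z) for p,z in [((303,47),.006),((371,51),.006),((370,136),.04),((298,133),.04)]]
print(np.array(P));n=(P[0]+P[1])/2;k=(P[2]+P[3])/2;print("blade yaw",np.degrees(np.arctan2(*(n-k)[[0,1]])),np.linalg.norm(n-k),np.linalg.norm(P[2]-P[3]))
u=(n-k)[:2];u/=np.linalg.norm(u);print("grip from nose",n[:2]-u*.153,"mid handle",(F+B)/2)
E
```

```text
[334.5 163. ] [334.5 274. ] 4959 ((39.5, 78.5), (111.0, 79.0), 90.0)
[0.4994 0.4164 0.081 ] [0.478  0.3163 0.0935] 0.10312679741647494 yaw 12.0452643933044
[[0.4936 0.5279 0.006 ]
 [0.5608 0.5091 0.006 ]
 [0.54   0.4284 0.04  ]
 [0.471  0.4468 0.04  ]]
blade yaw 15.00503693396217 0.09042803800962955 0.07148313439414854
grip from nose [0.4876 0.3708] mid handle [0.4887 0.3664 0.0873]
```

Request:
jog_arm(moves=[-0.17,0.1,0.5,0,0,0.08,1,-0.17,0.1,0.5,0,0,0.08,1,-0.17,0.1,0.5,0,0,0.08,1,-0.17,0.1,0.5,0,0,0.08,1,-0.17,0.1,0.5,0,0,0.08,1,-0.17,0.1,0.5,0,0,0.08,1,-0.17,0.1,0.5,0,0,0.08,1,-0.17,0.1,0.5,0,0,0.08,1])

```text
t: 4.92
eef_pos: [0.4879, 0.37, 0.1501]
tool_rot: [0.0, 0.793, 0.609, -0.0]
contact_force: [0.1, 0.7, -0.2]
gripper_width: 0.999
grasp_force: 0.0
```

```bash
python3 - <<'E'
from h import *
w=cam("wrist");o,R=state();print(o["eef_pos"],R)
cv2.imwrite("pics/w2.png",w["color"]);np.save("w2.npy",w,allow_pickle=True)
E
```

```text
[0.4873 0.3683 0.1482] [[ 0.2584  0.966  -0.0022]
 [ 0.966  -0.2584 -0.0029]
 [-0.0034 -0.0013 -1.    ]]
```

View pics/w2.png

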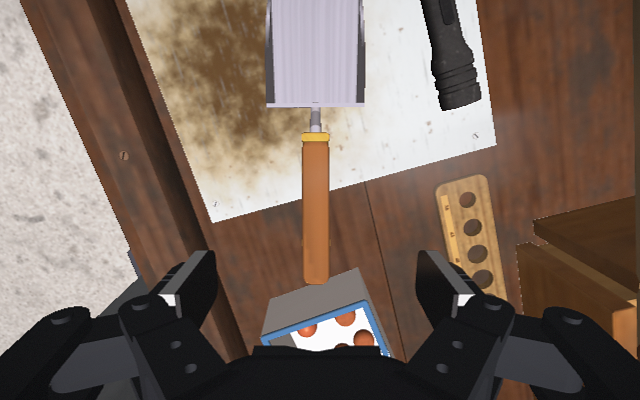

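Now the handle is centred at column 316: ferrule at (316,137), rear end at (316,284). Blade's back wall is at (315,105), and the handle runs parallel to the pads.

```bash
python3 - <<'E'
from h import *
a=np.load("w1.npy",allow_pickle=True).item();b=np.load("w2.npy",allow_pickle=True).item()
P=[]
for p,q in [((335,161),(316,137)),((332,265),(316,284)),((298,133),(266,106)),((370,136),(365,106))]: 
    X=tri([(a,p),(b,q)]);P.append(X);print(X, proj(a,X),proj(b,X))
m=(P[0]+P[1])/2;print("mid",m); print("expected grip from back wall", (P[2]+P[3])/2)
E
```

```text
[0.5004 0.418  0.0798] (np.float64(335.1716689149131), np.float64(160.85334572423523)) (np.float64(315.7695276969279), np.float64(137.21879962498707))
[0.4785 0.3349 0.1114] (np.float64(331.8715749667369), np.float64(264.83951967251625)) (np.float64(316.18813600475823), np.float64(284.224154709393))
[0.4705 0.4465 0.0406] (np.float64(297.6192340635265), np.float64(133.435722150225)) (np.float64(266.48039838798303), np.float64(105.38282998259714))
[0.5418 0.4271 0.0279] (np.float64(370.09972725000085), np.float64(135.97889073175497)) (np.float64(364.8682406317329), np.float64(106.03606744337266))
mid [0.4895 0.3764 0.0956]
expected grip from back wall [0.5062 0.4368 0.0342]
```

Request:
jog_arm(moves=[0.02,0,0.55,0,0,0,1,0.02,0,0.55,0,0,0,1,0.02,0,0.55,0,0,0,1,0.02,0,0.55,0,0,0,1,0.02,0,0.55,0,0,0,1,0.02,0,0.55,0,0,0,1,0.02,0,0.55,0,0,0,1,0.02,0,0.55,0,0,0,1], grip_force=100)

```text
t: 5.63
eef_pos: [0.4887, 0.3737, 0.0621]
tool_rot: [0.0, 0.793, 0.61, -0.0]
contact_force: [-0.9, 0.5, -0.5]
gripper_width: 0.997
grasp_force: 0.0
```

Request:
jog_arm(moves=[0,0,0,0,0,0,0,0,0,0,0,0,0,0,0,0,0,0,0,0,0,0,0,0,0,0,0,0,0,0,0,0,0,0,0,0,0,0,0,0,0,0,0,0,0,0,0,0,0,0,0,0,0,0,0,0])

```text
t: 6.3
eef_pos: [0.489, 0.3739, 0.064]
tool_rot: [-0.0, 0.793, 0.61, 0.0]
contact_force: [-1.3, -1.6, 4.9]
gripper_width: 0.191
grasp_force: 97.6
```

Request:
jog_arm(moves=[0,0,0,0,0,0,0,0,0,0,0,0,0,0,0,0,0,0,0,0,0,0,0,0,0,0,0,0,0,0,0,0,0,0,0,0,0,0,0,0,0,0,0,0,0,0,0,0,0,0,0,0,0,0,0,0])

```text
t: 6.97
eef_pos: [0.4889, 0.3738, 0.0639]
tool_rot: [-0.0, 0.793, 0.61, 0.0]
contact_force: [-1.6, -2.0, 5.6]
gripper_width: 0.194
grasp_force: 97.8
```

```bash
python3 - <<'E'
from h import *
t=cam("top")
T=cv2.imread("pics/top0.png")
def blue(im): return cv2.inRange(cv2.cvtColor(im,cv2.COLOR_BGR2HSV),(100,70,60),(130,255,255))
m=blue(T);sub=np.zeros_like(m);sub[190:240,262:335]=m[190:240,262:335]
q=cv2.boxPoints(cv2.minAreaRect(cv2.findNonZero(sub)));
h=cv2.convexHull(cv2.findNonZero(sub));qa=cv2.approxPolyDP(h,4,True)[:,0];print("top quad",q.tolist(),qa.tolist())
Q=qa if len(qa)==4 else q
for p in Q: print(p,onz(t,p,.061 if p[0]<300 else .037))
for n,box in [("w1.npy",(280,265,390,350)),("w2.npy",(255,285,395,352))]:
    w=np.load(n,allow_pickle=True).item();m=blue(w["color"]);x0,y0,x1,y1=box
    s=np.zeros_like(m);s[y0:y1,x0:x1]=m[y0:y1,x0:x1]
    nn,l,st,ce=cv2.connectedComponentsWithStats(s);i=1+st[1:,4].argmax()
    h=cv2.convexHull(cv2.findNonZero((l==i).astype(np.uint8)));qa=cv2.approxPolyDP(h,3,True)[:,0]
    print(n,[(p.tolist(),onz(w,p,.061)[:2].round(4).tolist()) for p in qa])
E
```

```text
top quad [[271.9878234863281, 203.89022827148438], [321.1585388183594, 198.42681884765625], [324.0365905761719, 224.32925415039062], [274.8658752441406, 229.79266357421875]] [[324, 224], [275, 229], [273, 204], [321, 200]]
[324 224] [0.4364 0.0937 0.037 ]
[275 229] [0.4153 0.2666 0.061 ]
[273 204] [0.5033 0.2759 0.061 ]
[321 200] [0.5227 0.1058 0.037 ]
w1.npy [([380, 323], [0.5127, 0.2308]), ([379, 328], [0.5105, 0.2248]), ([304, 349], [0.4244, 0.2162]), ([283, 308], [0.4141, 0.2717]), ([365, 282], [0.5056, 0.2832])]
w2.npy [([387, 351], [0.512, 0.2327]), ([264, 345], [0.4153, 0.2645]), ([261, 337], [0.4153, 0.2725]), ([365, 300], [0.5049, 0.284])]
```

Request:
jog_arm(moves=[0,0,-0.5,0,0,0,0,0,0,-0.8,0,0,0,0,0,0,-1,0,0,0,0,0,0,-1,0,0,0,0,0,0,-1,0,0,0,0,0,0,-1,0,0,0,0,0,0,-1,0,0,0,0,0,0,-0.7,0,0,0,0])

```text
t: 7.68
eef_pos: [0.4889, 0.3735, 0.2052]
tool_rot: [0.0, 0.793, 0.609, 0.0]
contact_force: [-0.1, 0.4, -2.3]
gripper_width: 0.195
grasp_force: 97.7
```

Request:
jog_arm(moves=[-0.95,0.05,0,0,0,-0.34,0,-0.95,0.05,0,0,0,-0.34,0,-0.95,0.05,0,0,0,-0.34,0,-0.95,0.05,0,0,0,-0.34,0,-0.95,0.05,0,0,0,-0.34,0,-0.95,0.05,0,0,0,-0.34,0,-0.95,0.05,0,0,0,-0.34,0,-0.95,0.05,0,0,0,-0.34,0])

```text
t: 8.35
eef_pos: [0.4693, 0.2215, 0.2033]
tool_rot: [-0.0, 0.731, 0.682, -0.0]
contact_force: [0.5, -0.3, -1.5]
gripper_width: 0.19
grasp_force: 97.7
```

Request:
jog_arm(moves=[-0.95,0.05,0,0,0,-0.34,0,-0.95,0.05,0,0,0,-0.34,0,-0.95,0.05,0,0,0,-0.34,0,-0.95,0.05,0,0,0,-0.34,0,-0.95,0.05,0,0,0,-0.34,0,-0.95,0.05,0,0,0,-0.34,0,-0.95,0.05,0,0,0,-0.34,0,-0.95,0.05,0,0,0,-0.34,0])

```text
t: 9.02
eef_pos: [0.4794, 0.07, 0.2034]
tool_rot: [-0.0, 0.663, 0.749, -0.0]
contact_force: [-0.4, -0.6, -2.6]
gripper_width: 0.191
grasp_force: 97.7
```

Request:
jog_arm(moves=[0,0,0,0,-0.94,0,0,0,0,0,0,-0.94,0,0,0,0,0,0,-0.94,0,0,0,0,0,0,-0.94,0,0,0,0,0,0,-0.94,0,0,0,0,0,0,-0.94,0,0,0,0,0,0,-0.94,0,0,0,0,0,0,-0.94,0,0])

```text
t: 9.68
eef_pos: [0.4799, 0.0713, 0.2038]
tool_rot: [0.195, 0.641, 0.722, -0.173]
contact_force: [-0.0, 0.5, -2.2]
gripper_width: 0.196
grasp_force: 97.7
```

```bash
python3 - <<'E'
from h import *
w=cam("wrist");t=cam("top");s=cam("side");o,R=state();print(o["eef_pos"],R,o["q"])
np.save("w3.npy",w,allow_pickle=True)
C=np.array([.470,.190,0]);ux=np.array([.9925,.122,0]);uy=np.array([-.122,.9925,0])
def loc(X): return [round(float((X-C)@ux),4),round(float((X-C)@uy),4)]
hs=cv2.cvtColor(w["color"],cv2.COLOR_BGR2HSV);red=cv2.inRange(hs,(0,130,80),(8,255,255))
n,l,st,ce=cv2.connectedComponentsWithStats(red)
print([(st[i,4],ce[i].round(),loc(onz(w,ce[i],.0155))) for i in range(1,n) if st[i,4]>60])
tc=cv2.resize(t["color"][170:250,240:380],(560,320),interpolation=cv2.INTER_CUBIC)
out=np.zeros((600,640,3),np.uint8);out[:400]=w["color"];out[400:,:350]=tc[60:260,100:450]
cv2.imwrite("pics/w3.png",out)
E
```

```text
[0.4796 0.0722 0.2028] [[-0.1064  0.9925  0.0602]
 [ 0.859   0.1222 -0.4972]
 [-0.5008 -0.0011 -0.8656]] [-1.0579  0.3409  0.57    2.0329  0.3517  1.049  -0.5854]
[]
```

View pics/w3.png

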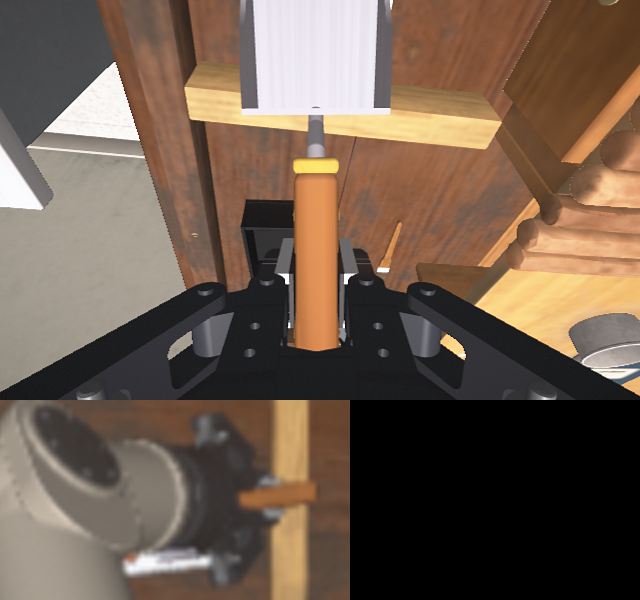

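Wrist view: handle centred at column 316 between the pads, back wall of blade at row 113 (242–390), so the scoop is held straight. The top inset shows the arm covering the tray. Descending nose-first into the tray's front half.

```bash
python3 - <<'E'
from h import *
w=np.load("w3.npy",allow_pickle=True).item();o,R=state()
for v in [(.0653,-.036,.024),(.0653,.036,.024)]: print(proj(w,o["eef_pos"]+R@np.array(v)))
E
```

```text
(np.float64(241.00461186536933), np.float64(108.46661438167209))
(np.float64(389.0349842689353), np.float64(107.99070946979904))
```

Request:
jog_arm(moves=[0.19,0.03,0.325,0,0,0,0,0.19,0.03,0.325,0,0,0,0,0.19,0.03,0.325,0,0,0,0,0.19,0.03,0.325,0,0,0,0,0.19,0.03,0.325,0,0,0,0,0.19,0.03,0.325,0,0,0,0,0.19,0.03,0.325,0,0,0,0,0.19,0.03,0.325,0,0,0,0])

```text
t: 10.5
eef_pos: [0.4847, 0.0719, 0.1422]
tool_rot: [0.194, 0.641, 0.723, -0.172]
contact_force: [0.3, -1.0, -2.1]
gripper_width: 0.197
grasp_force: 97.8
```

```bash
python3 - <<'E'
from h import *
o,R=state();print(o["eef_pos"],o["contact_force"],o["torque"]);print("nose",o["eef_pos"]+R@np.array([.151,0,.061]))
t=cam("top");s=cam("side")
C=np.array([.470,.190,0]);ux=np.array([.9925,.122,0]);uy=np.array([-.122,.9925,0])
n=o["eef_pos"]+R@np.array([.151,0,.061])-C;print("nose local",n@ux,n@uy)
a=cv2.resize(t["color"][180:245,240:370],(600,300),interpolation=cv2.INTER_CUBIC)
b=cv2.resize(s["color"][170:250,230:390],(600,300),interpolation=cv2.INTER_CUBIC)
cv2.imwrite("pics/ts4.png",np.vstack([a,b]))
E
```

```text
[0.4847 0.0719 0.1422] [ 0.2912 -1.0223 -2.0677] [ 0.6479  0.1107 -0.0011]
nose [0.4727 0.1713 0.0137]
nose local 0.0003459749787827755 -0.018921244202403563
```

View pics/ts4.png

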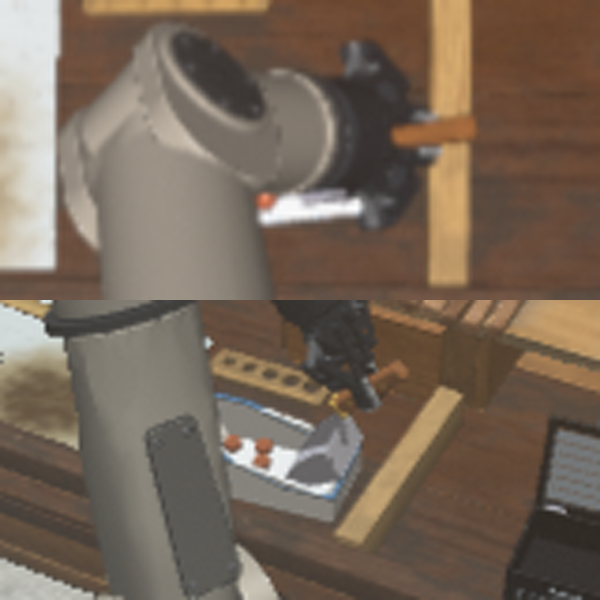

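Side inset: the scoop's nose is inside the tray's front half with the red balls ahead of it. Touching down gently.

Request:
jog_arm(moves=[0.04,0,0.075,0,0,0,0,0.04,0,0.075,0,0,0,0,0.04,0,0.075,0,0,0,0,0.04,0,0.075,0,0,0,0,0,0,0,0,0,0,0,0,0,0,0,0,0,0,0,0,0,0,0,0,0,0,0,0,0,0,0,0])

```text
t: 11.27
eef_pos: [0.4847, 0.0718, 0.1364]
tool_rot: [0.194, 0.641, 0.723, -0.172]
contact_force: [0.8, 0.2, -1.8]
gripper_width: 0.192
grasp_force: 97.7
```

Request:
jog_arm(moves=[0.03,0,0.05,0,0,0,0,0,0,0,0,0,0,0,0,0,0,0,0,0,0,0,0,0,0,0,0,0,0,0,0,0,0,0,0,0,0,0,0,0,0,0,0,0,0,0,0,0,0,0,0,0,0,0,0,0])

```text
t: 11.93
eef_pos: [0.4847, 0.0718, 0.1351]
tool_rot: [0.194, 0.641, 0.723, -0.172]
contact_force: [0.6, 0.1, -2.5]
gripper_width: 0.193
grasp_force: 97.7
```

Request:
jog_arm(moves=[0.05,0,0.085,0,0,0,0,0,0,0,0,0,0,0,0,0,0,0,0,0,0,0,0,0,0,0,0,0,0,0,0,0,0,0,0,0,0,0,0,0,0,0,0,0,0,0,0,0,0,0,0,0,0,0,0,0])

```text
t: 12.6
eef_pos: [0.4846, 0.0718, 0.1331]
tool_rot: [0.194, 0.641, 0.723, -0.172]
contact_force: [0.3, 0.7, -1.6]
gripper_width: 0.197
grasp_force: 98.0
```

```bash
python3 - <<'E'
from h import *
o,R=state();print(o["eef_pos"],o["contact_force"],o["torque"])
c=np.cos;s=np.sin
# plan: nose (ly,z), a(deg) -> per-waypoint tool-frame step sums
def tcp(nl,nz,a):
    a=np.radians(a);return np.array([nl-.151*c(a)+.061*s(a),nz+.151*s(a)+.061*c(a)])
W=[(-.019,.005,30),(0,.005,22),(.025,.006,0),(.066,.006,0)]
for p,q in zip(W,W[1:]):
    n=8;print(p,q)
    for i in range(n):
        A=np.array(p)+(np.array(q)-p)*i/n;B=np.array(p)+(np.array(q)-p)*(i+1)/n
        d=tcp(*B)-tcp(*A);a=np.radians(A[2])
        # tool x=(c,-s) tool z=(-s,-c) in (ly,z)
        print(round(float(d@[c(a),-s(a)]/.02),3),round(float(d@[-s(a),-c(a)]/.02),3),round((A[2]-B[2])/4,3))
E
```

```text
[0.4846 0.0718 0.1331] [ 0.2759  0.6615 -1.5796] [ 0.6466  0.0752 -0.0199]
(-0.019, 0.005, 30) (0, 0.005, 22)
0.051 0.073 0.25
0.052 0.075 0.25
0.053 0.076 0.25
0.054 0.078 0.25
0.055 0.08 0.25
0.056 0.082 0.25
0.056 0.084 0.25
0.057 0.086 0.25
(0, 0.005, 22) (0.025, 0.006, 0)
0.005 0.301 0.688
0.008 0.308 0.688
0.01 0.315 0.688
0.013 0.323 0.688
0.015 0.33 0.688
0.016 0.337 0.688
0.017 0.345 0.688
0.018 0.352 0.688
(0.025, 0.006, 0) (0.066, 0.006, 0)
0.256 0.0 0.0
0.256 0.0 0.0
0.256 0.0 0.0
0.256 0.0 0.0
0.256 0.0 0.0
0.256 0.0 0.0
0.256 0.0 0.0
0.256 0.0 0.0
```

Request:
jog_arm(moves=[0.05,0,0.085,0,0,0,0,0,0,0,0,0,0,0,0,0,0,0,0,0,0,0,0,0,0,0,0,0,0,0,0,0,0,0,0,0,0,0,0,0,0,0,0,0,0,0,0,0,0,0,0,0,0,0,0,0])

```text
t: 13.27
eef_pos: [0.485, 0.0707, 0.1321]
tool_rot: [0.195, 0.641, 0.722, -0.173]
contact_force: [-0.7, -3.3, 8.9]
gripper_width: 0.186
grasp_force: 98.9
```

Request:
jog_arm(moves=[0.04,0,0.065,0,0,0,0,0,0,0,0,0,0,0,0,0,0,0,0,0,0,0,0,0,0,0,0,0,0,0,0,0,0,0,0,0,0,0,0,0,0,0,0,0,0,0,0,0,0,0,0,0,0,0,0,0])

```text
t: 13.93
eef_pos: [0.4853, 0.0698, 0.1314]
tool_rot: [0.195, 0.641, 0.722, -0.173]
contact_force: [-1.9, -4.1, 16.1]
gripper_width: 0.192
grasp_force: 99.6
```

Request:
jog_arm(moves=[0.05,0,0.06,0,0.25,0,0,0.05,0,0.07,0,0.25,0,0,0.05,0,0.07,0,0.25,0,0,0.05,0,0.07,0,0.25,0,0,0.05,0,0.07,0,0.25,0,0,0.05,0,0.075,0,0.25,0,0,0.05,0,0.075,0,0.25,0,0,0.05,0,0.08,0,0.25,0,0])

```text
t: 14.6
eef_pos: [0.4854, 0.0703, 0.1175]
tool_rot: [0.144, 0.652, 0.733, -0.128]
contact_force: [1.2, -7.4, 10.8]
gripper_width: 0.193
grasp_force: 99.1
```

Request:
jog_arm(moves=[0.005,0,0.3,0,0.69,0,0,0.01,0,0.305,0,0.69,0,0,0.01,0,0.31,0,0.69,0,0,0.015,0,0.32,0,0.69,0,0,0.015,0,0.33,0,0.69,0,0,0.015,0,0.335,0,0.69,0,0,0.015,0,0.345,0,0.69,0,0,0.015,0,0.35,0,0.69,0,0])

```text
t: 15.27
eef_pos: [0.4863, 0.064, 0.0654]
tool_rot: [0.0, 0.664, 0.748, 0.001]
contact_force: [-1.2, -17.1, 29.1]
gripper_width: 0.19
grasp_force: 102.5
```

```bash
python3 - <<'E'
from h import *
o,R=state();print(o["eef_pos"],o["contact_force"],o["torque"],R)
C=np.array([.470,.190,0]);ux=np.array([.9925,.122,0]);uy=np.array([-.122,.9925,0])
X=o["eef_pos"]+R@np.array([.151,0,.061]);n=X-C;print("nose local",n@ux,n@uy,X[2], "tilt",np.degrees(np.arcsin(R[2,0])))
E
```

```text
[0.4863 0.064  0.0654] [ -1.1723 -17.1419  29.1183] [-3.4123  0.3778  0.1163] [[-0.1189  0.9929  0.0014]
 [ 0.9929  0.1189  0.0015]
 [ 0.0013  0.0016 -1.    ]]
nose local 0.0013304045506110345 0.024079110463424116 0.004561107145173729 tilt 0.07414902395012582
```

Request:
jog_arm(moves=[0,0,-0.12,0,0,0,0,0.13,0,0,0,0,0,0,0.13,0,0,0,0,0,0,0.13,0,0,0,0,0,0,0.13,0,0,0,0,0,0,0.13,0,0,0,0,0,0,0.13,0,0,0,0,0,0,0.13,0,0,0,0,0,0])

```text
t: 15.93
eef_pos: [0.4831, 0.0839, 0.0674]
tool_rot: [0.0, 0.663, 0.749, -0.0]
contact_force: [0.3, 0.0, -2.1]
gripper_width: 0.195
grasp_force: 97.8
```

Request:
jog_arm(moves=[0.13,0,0,0,0,0,0,0.13,0,0,0,0,0,0,0.13,0,0,0,0,0,0,0.13,0,0,0,0,0,0,0.13,0,0,0,0,0,0,0.13,0,0,0,0,0,0,0.13,0,0,0,0,0,0,0.1,0,0,0,0,0,0])

```text
t: 16.6
eef_pos: [0.4808, 0.1035, 0.0674]
tool_rot: [-0.0, 0.663, 0.748, -0.0]
contact_force: [-0.3, -0.1, -3.9]
gripper_width: 0.191
grasp_force: 97.8
```

```bash
python3 - <<'E'
from h import *
o,R=state();print(o["eef_pos"],o["contact_force"],o["torque"])
C=np.array([.470,.190,0]);ux=np.array([.9925,.122,0]);uy=np.array([-.122,.9925,0])
X=o["eef_pos"]+R@np.array([.151,0,.061]);n=X-C;print("nose local",n@ux,n@uy,X[2], "tilt",np.degrees(np.arcsin(R[2,0])))
w=cam("wrist");s=cam("side")
b=cv2.resize(s["color"][185:235,250:350],(640,200*640//400),interpolation=cv2.INTER_CUBIC)[:200]
b=cv2.resize(s["color"][185:235,260:350],(360,200),interpolation=cv2.INTER_CUBIC)
out=np.zeros((600,640,3),np.uint8);out[:400]=w["color"];out[400:,:360]=b
cv2.imwrite("pics/w5.png",out)
E
```

```text
[0.4808 0.1035 0.0674] [-0.3207 -0.1429 -3.9429] [-0.3581 -0.1134 -0.0122]
nose local 0.00043028806533741107 0.06380145394032011 0.00637735356732122 tilt -0.0013689033869086764
```

View pics/w5.png

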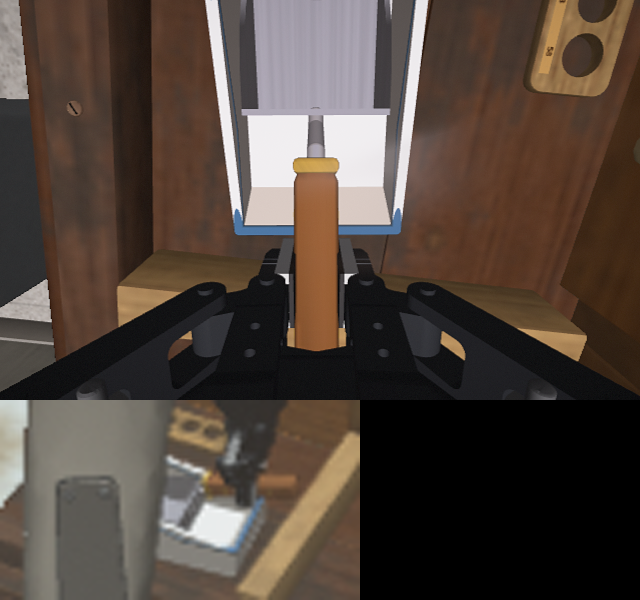

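Wrist view: the scoop lies centred in the tray (rim columns 215–425, blade 242–390). No ball is left behind the blade in the front half. Pushing to the back slope.

Request:
jog_arm(moves=[0,0,0.05,0,0,0,0,0,0,0.03,0,0,0,0,0.05,0,0,0,0,0,0,0.05,0,0,0,0,0,0,0.05,0,0,0,0,0,0,0.05,0,0,0,0,0,0,0.05,0,0,0,0,0,0,0,0,0,0,0,0,0])

```text
t: 17.37
eef_pos: [0.4807, 0.108, 0.066]
tool_rot: [0.0, 0.664, 0.748, 0.0]
contact_force: [0.5, -3.9, 3.5]
gripper_width: 0.189
grasp_force: 98.4
```

Request:
jog_arm(moves=[0.05,0,0,0,0,0,0,0.05,0,0,0,0,0,0,0,0,0,0,0,0,0,0,0,0,0,0,0,0,0,0,0,0,0,0,0,0,0,0,0,0,0,0,0,0,0,0,0,0,0,0,0,0,0,0,0,0])

```text
t: 18.03
eef_pos: [0.4806, 0.108, 0.0661]
tool_rot: [0.001, 0.664, 0.748, -0.0]
contact_force: [0.4, -9.0, 5.7]
gripper_width: 0.189
grasp_force: 98.8
```

```bash
cat > plan.py <<'E'
import numpy as np
c=np.cos;s=np.sin
def tcp(nl,nz,a):
    a=np.radians(a);return np.array([nl-.151*c(a)+.061*s(a),nz+.151*s(a)+.061*c(a)])
def plan(W,N):
  for p,q,n in zip(W,W[1:],N):
    print(p,q)
    for i in range(n):
        A=np.array(p)+(np.array(q)-p)*i/n;B=np.array(p)+(np.array(q)-p)*(i+1)/n
        d=tcp(*B)-tcp(*A);a=np.radians(A[2])
        print(round(float(d@[c(a),-s(a)]/.02),3),round(float(d@[-s(a),-c(a)]/.02),3),round((A[2]-B[2])/4,3))
E
python3 - <<'E'
from plan import *
plan([(.068,.005,0),(.0815,.033,-16)],[8])
plan([(.0815,.033,-16),(.078,.053,-20),(.076,.113,-20)],[4,4])
E
```

```text
(0.068, 0.005, 0) (0.0815, 0.033, -16)
-0.017 0.09 0.5
-0.011 0.093 0.5
-0.005 0.097 0.5
0.0 0.1 0.5
0.006 0.104 0.5
0.012 0.108 0.5
0.017 0.112 0.5
0.022 0.116 0.5
(0.0815, 0.033, -16) (0.078, 0.053, -20)
-0.025 -0.12 0.25
-0.021 -0.12 0.25
-0.016 -0.119 0.25
-0.012 -0.118 0.25
(0.078, 0.053, -20) (0.076, 0.113, -20)
0.233 -0.713 0.0
0.233 -0.713 0.0
0.233 -0.713 0.0
0.233 -0.713 0.0
```

Request:
jog_arm(moves=[-0.02,0,0.09,0,0.5,0,0,-0.01,0,0.09,0,0.5,0,0,-0.005,0,0.095,0,0.5,0,0,0,0,0.1,0,0.5,0,0,0.005,0,0.1,0,0.5,0,0,0.01,0,0.105,0,0.5,0,0,0.015,0,0.11,0,0.5,0,0,0.02,0,0.115,0,0.5,0,0])

```text
t: 18.7
eef_pos: [0.4796, 0.1126, 0.0497]
tool_rot: [-0.105, 0.657, 0.741, 0.093]
contact_force: [-1.0, -0.9, -3.2]
gripper_width: 0.191
grasp_force: 97.8
```

Request:
jog_arm(moves=[-0.025,0,-0.12,0,0.25,0,0,-0.02,0,-0.12,0,0.25,0,0,-0.015,0,-0.12,0,0.25,0,0,-0.01,0,-0.12,0,0.25,0,0,0.1,0,-0.3,0,0,0,0,0.12,0,-0.4,0,0,0,0,0.12,0,-0.4,0,0,0,0,0.12,0,-0.4,0,0,0,0])

```text
t: 19.37
eef_pos: [0.4806, 0.1071, 0.0915]
tool_rot: [-0.13, 0.653, 0.737, 0.115]
contact_force: [0.4, -0.8, -3.0]
gripper_width: 0.19
grasp_force: 97.7
```

Request:
jog_arm(moves=[0.12,0,-0.4,0,0,0,0,0.12,0,-0.4,0,0,0,0,0.12,0,-0.4,0,0,0,0,0.12,0,-0.4,0,0,0,0,0.12,0,-0.4,0,0,0,0,0.12,0,-0.4,0,0,0,0,0.12,0,-0.4,0,0,0,0,0.05,0,-0.2,0,0,0,0])

```text
t: 20.03
eef_pos: [0.4814, 0.1029, 0.154]
tool_rot: [-0.13, 0.653, 0.737, 0.116]
contact_force: [0.9, -0.1, -2.2]
gripper_width: 0.191
grasp_force: 97.7
```

```bash
python3 - <<'E'
from h import *
o,R=state();print(o["eef_pos"],o["contact_force"],o["torque"],R,o["q"])
w=cam("wrist");s=cam("side");t=cam("top")
for n,c in [("w",w),("s",s),("t",t)]:
    hs=cv2.cvtColor(c["color"],cv2.COLOR_BGR2HSV);red=cv2.inRange(hs,(0,140,90),(8,255,255))|cv2.inRange(hs,(175,140,90),(180,255,255))
    k,l,st,ce=cv2.connectedComponentsWithStats(red)
    print(n,[(int(st[i,4]),ce[i].round().tolist()) for i in range(1,k) if st[i,4]>5][:15])
out=np.zeros((600,640,3),np.uint8);out[:400]=w["color"]
out[400:,:360]=cv2.resize(s["color"][160:240,230:374],(360,200),interpolation=cv2.INTER_CUBIC)
out[400:,360:]=cv2.resize(t["color"][175:245,250:348],(280,200),interpolation=cv2.INTER_CUBIC)
cv2.imwrite("pics/w6.png",out)
E
```

```text
[0.4814 0.1029 0.154 ] [ 0.9111 -0.0526 -2.1921] [-0.7754 -0.1081 -0.0259] [[-0.1129  0.9928 -0.0397]
 [ 0.9329  0.1197  0.3397]
 [ 0.342   0.0013 -0.9397]] [-0.0961  0.3088 -0.016   2.0705 -0.478   0.8236  0.3477]
w [(1037, [294.0, 54.0]), (946, [273.0, 89.0])]
s []
t [(31, [94.0, 78.0]), (29, [107.0, 83.0]), (17, [292.0, 217.0]), (15, [297.0, 220.0])]
```

View pics/w6.png

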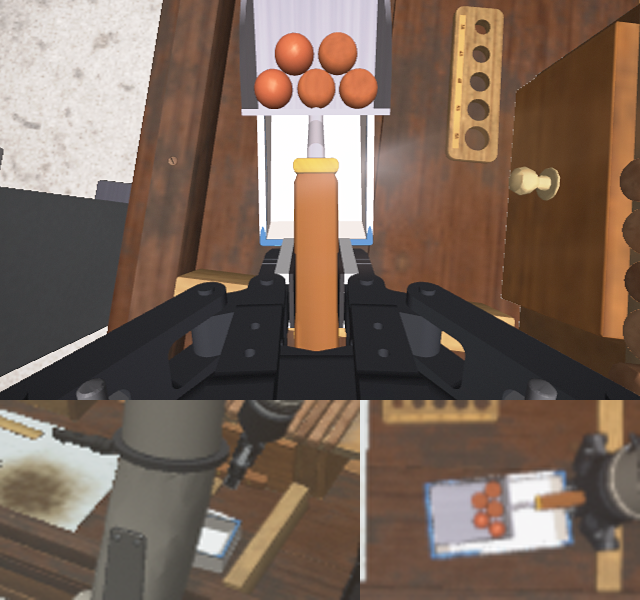

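All five balls lie in the scoop: wrist view at rows 54–90, columns 273–358, just in front of the back wall. The tray is empty. Now locating the cassette.

```bash
python3 - <<'E'
from h import *
t=cam("top");s=cam("side")
Z=lambda x,y:(190+x/2.759,160+y/2.7625)
for p in [(525,198),(622,192),(524,126),(620,121)]: print("top",onz(t,Z(*p),.046)[:2])
S=lambda x,y:(210+x/3.077,165+(y-221)/3.077)
for n,p,z in [("front-left top",(490,455),.046),("front-right top",(582,482),.046),("hinge L",(506,403),.046),("hinge R",(603,432),.046),("lidTL",(513,337),.146),("lidTR",(613,358),.146)]: print(n,onz(s,S(*p),z)[:2])
print("tab/lid top tri",tri([(t,Z(593,86)),(s,S(565,342))]))
T=cv2.imread("pics/top0.png");g=cv2.cvtColor(T,cv2.COLOR_BGR2HSV)
m=((g[...,2]<75)&(g[...,1]<90)).astype(np.uint8)*255;sub=np.zeros_like(m);sub[185:240,370:425]=m[185:240,370:425]
k,l,st,ce=cv2.connectedComponentsWithStats(sub);i=1+st[1:,4].argmax()
for y in range(188,236,3):
    xs=np.nonzero(l[y]==i)[0]
    if len(xs): print(y,xs.min(),xs.max())
E
```

```text
top [ 0.4119 -0.1075]
top [ 0.4216 -0.2337]
top [ 0.5052 -0.1061]
top [ 0.5139 -0.2318]
front-left top [ 0.4207 -0.1224]
front-right top [ 0.4286 -0.236 ]
hinge L [ 0.5142 -0.107 ]
hinge R [ 0.5199 -0.2323]
lidTL [ 0.5253 -0.1026]
lidTR [ 0.5434 -0.2233]
tab/lid top tri [ 0.5443 -0.1677  0.1501]
191 408 419
194 416 417
197 415 415
200 413 414
203 389 413
206 411 413
209 411 413
212 411 414
215 411 415
218 412 414
221 412 414
224 412 415
227 413 415
```

Request:
jog_arm(moves=[0.04,0,-0.12,0,0,0,0,0.09,0,-0.24,0,0,0,0,0.13,0,-0.35,0,0,0,0,0.17,0,-0.47,0,0,0,0,0.17,0,-0.47,0,0,0,0,0.13,0,-0.35,0,0,0,0,0.09,0,-0.24,0,0,0,0,0.04,0,-0.12,0,0,0,0])

```text
t: 20.95
eef_pos: [0.4814, 0.1031, 0.2042]
tool_rot: [-0.129, 0.653, 0.737, 0.116]
contact_force: [-0.2, 0.0, -2.7]
gripper_width: 0.191
grasp_force: 97.7
```

Request:
jog_arm(moves=[-0.14,-0.015,-0.05,0,0,0,0,-0.28,-0.03,-0.1,0,0,0,0,-0.42,-0.045,-0.153,0,0,0,0,-0.56,-0.06,-0.204,0,0,0,0,-0.7,-0.076,-0.255,0,0,0,0,-0.7,-0.076,-0.255,0,0,0,0,-0.7,-0.076,-0.255,0,0,0,0,-0.7,-0.076,-0.255,0,0,0,0])

```text
t: 21.62
eef_pos: [0.4823, 0.0109, 0.2024]
tool_rot: [-0.13, 0.654, 0.736, 0.115]
contact_force: [0.2, 0.7, -2.0]
gripper_width: 0.193
grasp_force: 97.8
```

Request:
jog_arm(moves=[-0.7,-0.076,-0.255,0,0,0,0,-0.7,-0.076,-0.255,0,0,0,0,-0.7,-0.076,-0.255,0,0,0,0,-0.7,-0.076,-0.255,0,0,0,0,-0.7,-0.076,-0.255,0,0,0,0,-0.7,-0.076,-0.255,0,0,0,0,-0.7,-0.076,-0.255,0,0,0,0,-0.7,-0.076,-0.255,0,0,0,0])

```text
t: 22.28
eef_pos: [0.4844, -0.1087, 0.2026]
tool_rot: [-0.13, 0.654, 0.737, 0.115]
contact_force: [-0.1, 1.0, -2.2]
gripper_width: 0.191
grasp_force: 97.7
```

Request:
jog_arm(moves=[-0.7,-0.076,-0.255,0,0,0,0,-0.7,-0.076,-0.255,0,0,0,0,-0.7,-0.076,-0.255,0,0,0,0,-0.7,-0.076,-0.255,0,0,0,0,-0.7,-0.076,-0.255,0,0,0,0,-0.7,-0.076,-0.255,0,0,0,0,-0.7,-0.076,-0.255,0,0,0,0,-0.7,-0.076,-0.255,0,0,0,0])

```text
t: 22.95
eef_pos: [0.487, -0.2279, 0.2029]
tool_rot: [-0.13, 0.653, 0.737, 0.115]
contact_force: [-0.2, -0.4, -2.8]
gripper_width: 0.195
grasp_force: 97.7
```

Request:
jog_arm(moves=[-0.7,-0.076,-0.255,0,0,0,0,-0.7,-0.076,-0.255,0,0,0,0,-0.7,-0.076,-0.255,0,0,0,0,-0.7,-0.076,-0.255,0,0,0,0,-0.7,-0.076,-0.255,0,0,0,0,-0.56,-0.06,-0.204,0,0,0,0,-0.42,-0.045,-0.153,0,0,0,0,-0.21,-0.02,-0.075,0,0,0,0])

```text
t: 23.62
eef_pos: [0.4887, -0.3285, 0.2027]
tool_rot: [-0.13, 0.654, 0.736, 0.115]
contact_force: [-0.9, -0.6, -2.2]
gripper_width: 0.192
grasp_force: 97.7
```

```bash
python3 - <<'E'
from h import *
o,R=state();print(o["eef_pos"],o["contact_force"],R,o["q"])
print("nose",o["eef_pos"]+R@np.array([.151,0,.061]))
w=cam("wrist");t=cam("top");s=cam("side")
np.save("w7.npy",w,allow_pickle=True);np.save("t7.npy",t,allow_pickle=True);np.save("s7.npy",s,allow_pickle=True)
hs=cv2.cvtColor(w["color"],cv2.COLOR_BGR2HSV);red=cv2.inRange(hs,(0,140,60),(14,255,255))[:110,245:390];print("red px",(red>0).sum())
g=cv2.cvtColor(t["color"],cv2.COLOR_BGR2HSV)
m=((g[...,2]<75)&(g[...,1]<90)).astype(np.uint8)
for y in range(196,238,3):
    xs=np.nonzero(m[y,370:440])[0]+370;print(y,xs.tolist()[:6],xs.tolist()[-6:],len(xs))
E
```

```text
[ 0.4887 -0.3285  0.2027] [-0.9383 -0.5858 -2.2401] [[-0.1113  0.993  -0.0407]
 [ 0.9333  0.1185  0.3391]
 [ 0.3415 -0.0003 -0.9399]] [ 0.4558  0.5157  0.2403  1.6343 -0.3736  1.2847  0.9569]
nose [ 0.4694 -0.1669  0.197 ]
red px 5820
196 [382, 383, 415, 416] [382, 383, 415, 416] 4
199 [381, 382, 414] [381, 382, 414] 3
202 [380, 381, 401, 402, 403, 404] [380, 381, 401, 402, 403, 404] 6
205 [378, 379, 380, 381, 388, 389] [398, 399, 400, 401, 402, 403] 20
208 [378, 380] [378, 380] 2
211 [377, 378, 379, 380] [377, 378, 379, 380] 4
214 [378, 379] [378, 379] 2
217 [378, 379] [378, 379] 2
220 [378, 379, 380, 381] [378, 379, 380, 381] 4
223 [378, 379, 380, 381] [378, 379, 380, 381] 4
226 [379, 380, 413, 414, 415] [379, 380, 413, 414, 415] 5
229 [379, 380, 398, 399, 400, 401] [401, 412, 413, 414, 415, 416] 11
232 [379, 380, 381] [379, 380, 381] 3
235 [] [] 0
```

Request:
jog_arm(moves=[-0.12,-0.015,0.24,0,0,0,0,-0.25,-0.03,0.48,0,0,0,0,-0.37,-0.04,0.72,0,0,0,0,-0.49,-0.055,0.96,0,0,0,0,-0.49,-0.055,0.96,0,0,0,0,-0.37,-0.04,0.72,0,0,0,0,-0.25,-0.03,0.48,0,0,0,0,-0.12,-0.015,0.24,0,0,0,0])

```text
t: 24.43
eef_pos: [0.4842, -0.3401, 0.0938]
tool_rot: [-0.131, 0.653, 0.737, 0.115]
contact_force: [-0.6, -0.2, -1.6]
gripper_width: 0.193
grasp_force: 97.6
```

```bash
python3 - <<'E'
from h import *
from plan import *
o,R=state();print(o["eef_pos"],o["contact_force"],o["q"])
print("nose",o["eef_pos"]+R@np.array([.151,0,.061]))
w=cam("wrist");hs=cv2.cvtColor(w["color"],cv2.COLOR_BGR2HSV);red=cv2.inRange(hs,(0,140,60),(14,255,255))[:110,245:390];print("red px",(red>0).sum())
t=cam("top")
for p in [(378.5,217),(379,229),(415,227),(413,212)]: print(onz(t,p,.046)[:2])
plan([(0,.09,-20),(0,.06,0),(0,.025,36)],[6,10])
E
```

```text
[ 0.4842 -0.3401  0.0938] [-0.6034 -0.1975 -1.5853] [ 0.4943  0.6484  0.2141  1.6909 -0.4127  1.1143  1.0425]
nose [ 0.4646 -0.1785  0.0885]
red px 5808
[ 0.4642 -0.101 ]
[ 0.4213 -0.1028]
[ 0.4305 -0.2321]
[ 0.4842 -0.2253]
(0, 0.09, -20) (0, 0.06, 0)
0.105 -0.199 -0.833
0.118 -0.194 -0.833
0.132 -0.191 -0.833
0.147 -0.188 -0.833
0.161 -0.186 -0.833
0.176 -0.184 -0.833
(0, 0.06, 0) (0, 0.025, 36)
0.206 -0.293 -0.9
0.217 -0.293 -0.9
0.228 -0.294 -0.9
0.239 -0.296 -0.9
0.25 -0.299 -0.9
0.26 -0.302 -0.9
0.271 -0.305 -0.9
0.281 -0.31 -0.9
0.291 -0.315 -0.9
0.3 -0.32 -0.9
```

Request:
jog_arm(moves=[0.105,0,-0.2,0,-0.83,0,0,0.12,0,-0.195,0,-0.83,0,0,0.13,0,-0.19,0,-0.83,0,0,0.145,0,-0.19,0,-0.83,0,0,0.16,0,-0.185,0,-0.83,0,0,0.175,0,-0.185,0,-0.83,0,0,0.205,0,-0.295,0,-0.9,0,0,0.215,0,-0.295,0,-0.9,0,0])

```text
t: 25.2
eef_pos: [0.4834, -0.3205, 0.1347]
tool_rot: [0.049, 0.662, 0.747, -0.041]
contact_force: [-1.1, 0.1, -1.4]
gripper_width: 0.192
grasp_force: 97.7
```

Request:
jog_arm(moves=[0.23,0,-0.295,0,-0.9,0,0,0.24,0,-0.295,0,-0.9,0,0,0.25,0,-0.3,0,-0.9,0,0,0.26,0,-0.3,0,-0.9,0,0,0.27,0,-0.305,0,-0.9,0,0,0.28,0,-0.31,0,-0.9,0,0,0.29,0,-0.315,0,-0.9,0,0,0.3,0,-0.32,0,-0.9,0,0])

```text
t: 25.87
eef_pos: [0.477, -0.2642, 0.1651]
tool_rot: [0.233, 0.631, 0.711, -0.203]
contact_force: [1.2, -0.3, -2.7]
gripper_width: 0.187
grasp_force: 97.9
```

Request:
jog_arm(moves=[0,0,0,0,0,0,0,0,0,0,0,0,0,0,0,0,0,0,0,0,0,0,0,0,0,0,0,0,0,0,0,0,0,0,0,0,0,0,0,0,0,0,0,0,0,0,0,0,0,0,0,0,0,0,0,0])

```text
t: 26.53
eef_pos: [0.4756, -0.2657, 0.1636]
tool_rot: [0.231, 0.632, 0.711, -0.204]
contact_force: [-0.0, -1.3, -1.5]
gripper_width: 0.192
grasp_force: 97.8
```

```bash
cat >> h.py <<'E'
def reds(c,z,lo=60):
    hs=cv2.cvtColor(c["color"],cv2.COLOR_BGR2HSV);r=cv2.inRange(hs,(0,150,lo),(9,255,255))
    k,l,st,ce=cv2.connectedComponentsWithStats(r)
    return [(int(st[i,4]),ce[i].round(1).tolist(),onz(c,ce[i],z)[:2].round(3).tolist()) for i in range(1,k) if st[i,4]>4]
E
python3 - <<'E'
from h import *
o,R=state();print(o["eef_pos"],o["contact_force"],o["q"],"nose",o["eef_pos"]+R@np.array([.151,0,.061]),R)
for n in ["wrist","top","side"]:
    c=cam(n);np.save(n+"8.npy",c,allow_pickle=True);print(n,[x for x in reds(c,.0155) if 0.3<x[2][0]<.65])
E
```

```text
[ 0.4756 -0.2657  0.1636] [-0.0303 -1.2745 -1.4656] [-0.6727  0.4384  0.8749  2.2141  0.5537  0.5394 -0.2211] nose [ 0.4654 -0.1798  0.0257] [[-0.0958  0.993   0.0698]
 [ 0.8043  0.1185 -0.5822]
 [-0.5864  0.0003 -0.81  ]]
wrist []
top []
side []
```

Request:
jog_arm(moves=[-0.3,0,-0.4,0,0,0,0,-0.5,0,-0.69,0,0,0,0,-0.5,0,-0.69,0,0,0,0,-0.5,0,-0.69,0,0,0,0,-0.5,0,-0.69,0,0,0,0,-0.5,0,-0.69,0,0,0,0,-0.5,0,-0.69,0,0,0,0,-0.5,0,-0.69,0,0,0,0])

```text
t: 27.35
eef_pos: [0.4754, -0.2654, 0.2934]
tool_rot: [0.23, 0.631, 0.712, -0.205]
contact_force: [-0.8, 0.7, -2.3]
gripper_width: 0.189
grasp_force: 97.9
```

Request:
jog_arm(moves=[0,0,0,0,0.9,0,0,0,0,0,0,0.9,0,0,0,0,0,0,0.9,0,0,0,0,0,0,0.9,0,0,0,0,0,0,0.9,0,0,0,0,0,0,0.9,0,0,0,0,0,0,0.9,0,0,0,0,0,0,0.9,0,0])

```text
t: 28.02
eef_pos: [0.4758, -0.2653, 0.293]
tool_rot: [0.045, 0.662, 0.747, -0.04]
contact_force: [-0.6, 0.1, -1.5]
gripper_width: 0.195
grasp_force: 97.9
```

```bash
python3 - <<'E'
from h import *
o,R=state();print(o["eef_pos"],o["contact_force"],o["q"],R,"nose",o["eef_pos"]+R@np.array([.151,0,.061]))
for n in ["wrist","top","side"]:
    c=cam(n);np.save(n+"9.npy",c,allow_pickle=True);print(n,[x for x in reds(c,.0155,40) if 0.3<x[2][0]<.65])
E
```

```text
[ 0.4758 -0.2653  0.293 ] [-0.6443  0.1051 -1.5205] [-0.4176  0.2144  0.8828  1.8866 -0.0732  1.0525  0.6031] [[-0.1194  0.9927  0.0151]
 [ 0.9855  0.1203 -0.1198]
 [-0.1207  0.0006 -0.9927]] nose [ 0.4587 -0.1238  0.2142]
wrist []
top [(7, [381.7, 208.9], [0.496, -0.118]), (6, [77.5, 210.5], [0.472, 0.984]), (8, [382.8, 216.5], [0.468, -0.122]), (41, [384.9, 223.4], [0.443, -0.13])]
side []
```

Request:
jog_arm(moves=[0.4,0,0,0,0.22,0,0,0.7,0,0,0,0.22,0,0,0.8,0,0,0,0.22,0,0,0.8,0,0,0,0.22,0,0,0.8,0,0,0,0.22,0,0,0.8,0,0,0,0.22,0,0,0.8,0,0,0,0.22,0,0,0.8,0,0,0,0.2,0,0])

```text
t: 28.83
eef_pos: [0.4611, -0.1455, 0.2846]
tool_rot: [0.0, 0.662, 0.749, -0.001]
contact_force: [-0.2, -0.1, -1.5]
gripper_width: 0.191
grasp_force: 97.9
```

Request:
jog_arm(moves=[0.88,0,0,0,0,0.23,0,0.88,0,0,0,0,0.23,0,0.88,0,0,0,0,0.23,0,0.88,0,0,0,0,0.23,0,0.88,0,0,0,0,0.23,0,0.88,0,0,0,0,0.23,0,0.88,0,0,0,0,0.23,0,0.88,0,0,0,0,0.23,0])

```text
t: 29.5
eef_pos: [0.4515, -0.0054, 0.2843]
tool_rot: [0.001, 0.709, 0.705, -0.001]
contact_force: [0.8, -0.3, -2.3]
gripper_width: 0.192
grasp_force: 98.0
```

Request:
jog_arm(moves=[0.88,0,0,0,0,0.23,0,0.88,0,0,0,0,0.23,0,0.88,0,0,0,0,0.23,0,0.88,0,0,0,0,0.23,0,0.88,0,0,0,0,0.23,0,0.88,0,0,0,0,0.23,0,0.88,0,0,0,0,0.23,0,0.88,0,0,0,0,0.23,0])

```text
t: 30.17
eef_pos: [0.4601, 0.1348, 0.2839]
tool_rot: [0.001, 0.753, 0.658, -0.001]
contact_force: [0.2, -0.2, -2.2]
gripper_width: 0.194
grasp_force: 98.0
```

Request:
jog_arm(moves=[0.88,0,0,0,0,0.23,0,0.88,0,0,0,0,0.23,0,0.88,0,0,0,0,0.23,0,0.88,0,0,0,0,0.23,0,0.88,0,0,0,0,0.23,0,0.88,0,0,0,0,0.23,0,0.88,0,0,0,0,0.23,0,0.88,0,0,0,0,0.23,0])

```text
t: 30.83
eef_pos: [0.4866, 0.2728, 0.2835]
tool_rot: [0.001, 0.794, 0.608, -0.002]
contact_force: [1.0, -0.9, -1.8]
gripper_width: 0.192
grasp_force: 98.0
```

```bash
cat >> h.py <<'E'
def need(T,n=8):
    o,R=state();print(o["t"],o["eef_pos"],R.tolist());d=R.T@(np.array(T)-o["eef_pos"]);print("units",d/.02,"per row",d/.02/n)
E
python3 - <<'E'
from h import *
need([.489,.3738,.12])
t=cam("top");s=cam("side");np.save("top10.npy",t,allow_pickle=True)
for c in (t,s): print([x for x in reds(c,.0155,40) if 0.3<x[2][0]<.65])
E
```

```text
30.8333 [0.4866 0.2728 0.2835] [[0.259943342654518, 0.9656232335582378, -0.001108793095767058], [0.9656167127085897, -0.2599456656353635, -0.003551767904152804], [-0.0037178955677874582, -0.00014741072287005586, -0.9999930777373542]]
units [ 4.9358 -1.1956  8.1551] per row [ 0.617  -0.1494  1.0194]
[(7, [383.0, 216.4], [0.468, -0.123]), (40, [384.8, 223.6], [0.442, -0.129])]
[]
```

Request:
jog_arm(moves=[0.62,-0.15,0.5,0,0,0,0,0.62,-0.15,0.8,0,0,0,0,0.62,-0.15,1,0,0,0,0,0.62,-0.15,1,0,0,0,0,0.62,-0.15,1,0,0,0,0,0.62,-0.15,1,0,0,0,0,0.62,-0.15,1,0,0,0,0,0.6,-0.15,1,0,0,0,0])

```text
t: 31.6
eef_pos: [0.49, 0.3726, 0.1358]
tool_rot: [0.001, 0.794, 0.608, -0.001]
contact_force: [1.0, -0.4, -1.6]
gripper_width: 0.194
grasp_force: 98.0
```

Request:
jog_arm(moves=[0,0,0.7,0,0,0,0,0,0,0.7,0,0,0,0,0,0,0.6,0,0,0,0,0,0,0.5,0,0,0,0,0,0,0.3,0,0,0,0,0,0,0.2,0,0,0,0,0,0,0.1,0,0,0,0,0,0,0,0,0,0,0])

```text
t: 32.27
eef_pos: [0.4918, 0.3715, 0.0757]
tool_rot: [0.001, 0.794, 0.607, -0.001]
contact_force: [-0.4, 0.6, -2.2]
gripper_width: 0.196
grasp_force: 97.9
```

```bash
python3 - <<'E'
from h import *
need([.489,.3738,.064]);print(get_obs()["contact_force"])
t=cam("top");hs=cv2.cvtColor(t["color"],cv2.COLOR_BGR2HSV)
r=cv2.inRange(hs,(0,100,30),(14,255,255))[196:236,374:420]
k,l,st,ce=cv2.connectedComponentsWithStats(r)
for i in range(1,k): print(st[i],ce[i]+[374,196],onz(t,ce[i]+[374,196],.0155)[:2])
for y in range(203,232,2): print(y,' '.join(f"{a}/{b}/{c}" for a,b,c in hs[y,378:394]))
E
```

```text
32.2667 [0.4918 0.3715 0.0757] [[0.26244822550366453, 0.9649459543210804, 0.00048391048497117893], [0.9649430740873491, -0.26244612529418165, -0.002625850134318721], [-0.0024068030319944005, 0.0011560957791416965, -0.9999964353645044]]
units [ 0.0767 -0.1658  0.583 ] per row [ 0.0096 -0.0207  0.0729]
[-0.3849  0.5659 -2.1818]
[  0   0   8  32 128] [376.0781 208.1641] [ 0.4981 -0.0971]
[41  0  5 19 81] [417.2346 204.7654] [ 0.5131 -0.2488]
[ 6 10  5  6 24] [381.7917 208.875 ] [ 0.4958 -0.1181]
[ 7 18 11 17 99] [384.5354 221.7475] [ 0.4488 -0.1282]
[43 24  3  8 22] [418.0909 223.2273] [ 0.4454 -0.2514]
[ 0 33 20  7 68] [381.6176 233.4853] [ 0.4059 -0.1175]
[27 35 19  5 70] [410.7143 233.4286] [ 0.4078 -0.224 ]
203 11/122/88 11/91/56 11/73/49 8/32/63 160/8/99 158/10/104 150/8/100 150/9/111 156/12/110 158/10/102 168/15/85 10/22/70 4/26/68 8/30/67 9/29/62 0/28/63
205 11/89/72 9/34/74 9/39/65 7/30/76 168/11/111 156/11/121 170/15/101 170/15/99 176/19/96 8/26/80 10/32/71 10/35/65 10/35/65 10/35/65 10/35/66 3/34/67
207 8/45/62 7/35/95 9/125/108 10/156/157 9/154/162 9/148/152 9/94/108 9/29/89 
[... 1117 characters left out ...]
71/61 7/123/116 8/160/191 8/157/209 8/158/190 7/133/149 8/71/101 8/102/115 8/112/130 8/105/124 8/59/104 8/22/91 0/14/90 10/17/89
225 9/85/78 12/66/50 10/44/52 6/56/86 7/119/124 8/152/154 8/145/153 7/116/132 8/70/102 8/22/92 5/17/92 5/17/91 10/17/91 5/17/91 5/17/90 6/14/89
227 11/96/82 9/64/52 7/37/62 5/46/105 8/144/142 8/158/199 9/150/226 8/158/215 8/156/180 6/80/112 4/19/92 5/17/92 5/17/90 0/14/90 0/14/90 6/14/89
229 10/102/95 12/67/57 8/32/63 3/28/101 7/124/115 8/159/173 8/160/194 8/158/187 8/136/150 6/51/100 10/17/90 5/17/90 0/14/89 5/17/90 6/14/89 12/14/88
231 11/98/94 9/52/64 8/36/56 9/23/77 8/24/85 6/42/92 6/56/95 7/53/86 8/36/78 4/23/77 9/22/82 9/41/81 4/26/78 4/19/94 11/50/82 8/27/75
```

All five balls are in the cassette along its left wall (top pixels around (382,209), (383,216), (384,222), (388,220), (385,228)). Setting the scoop down.

Request:
jog_arm(moves=[0,0,0.1,0,0,0,0,0,0,0.1,0,0,0,0,0,0,0.1,0,0,0,0,0,0,0.1,0,0,0,0,0,0,0.08,0,0,0,0,0,0,0.05,0,0,0,0,0,0,0.04,0,0,0,0,0,0,0,0,0,0,0])

```text
t: 32.98
eef_pos: [0.4917, 0.3714, 0.0644]
tool_rot: [0.001, 0.794, 0.607, -0.001]
contact_force: [-0.5, -0.9, 1.7]
gripper_width: 0.192
grasp_force: 98.5
```

Request:
jog_arm(moves=[0,0,0.03,0,0,0,0,0,0,0,0,0,0,0,0,0,0,0,0,0,0.4,0,0,0,0,0,0,0.7,0,0,0,0,0,0,1,0,0,0,0,0,0,1,0,0,0,0,0,0,1,0,0,0,0,0,0,1])

```text
t: 33.65
eef_pos: [0.4917, 0.3716, 0.0636]
tool_rot: [0.001, 0.794, 0.607, -0.001]
contact_force: [0.5, 0.5, -0.2]
gripper_width: 0.996
grasp_force: 0.0
```

Request:
jog_arm(moves=[0,0,-0.1,0,0,0,1,0,0,-0.4,0,0,0,1,0,0,-0.8,0,0,0,1,0,0,-1,0,0,0,1,0,0,-1,0,0,0,1,0,0,-1,0,0,0,1,0,0,-1,0,0,0,1,0,0,-1,0,0,0,1])

```text
t: 34.32
eef_pos: [0.4917, 0.3717, 0.1914]
tool_rot: [0.001, 0.794, 0.607, -0.0]
contact_force: [0.1, -0.1, 0.0]
gripper_width: 0.997
grasp_force: 0.0
```

```bash
python3 - <<'E'
from h import *
w=cam("wrist");np.save("w11.npy",w,allow_pickle=True)
o,R=state()
f,b,n,r=handle(w,(270,100,370,300));print(f,b,n,r)
hs=cv2.cvtColor(w["color"],cv2.COLOR_BGR2HSV)
y=cv2.inRange(hs,(20,150,120),(30,255,255));k,l,st,ce=cv2.connectedComponentsWithStats(y);print([(st[i].tolist(),ce[i].tolist(),onz(w,ce[i],.08).tolist()) for i in range(1,k) if st[i,4]>60])
# clearance: tool target above lid
need([.46,-.166,.225])
E
```

```text
[319.5 142. ] [319.5 285. ] 7269 ((49.5, 113.5), (143.0, 99.0), 90.0)
[([305, 135, 23, 7, 155], [315.85806451612905, 138.0], [0.503465246504961, 0.4156418083350307, 0.08000000000000002])]
34.3667 [0.4937 0.373  0.1955] [[0.2627484039917764, 0.9648510049119311, 0.005080799170549748], [0.9648589250938372, -0.26276098558117505, 0.0019796775432096565], [0.003245129664561088, 0.004382097311417591, -0.9999851330677942]]
units [-26.4388   5.4611  -1.5358] per row [-3.3049  0.6826 -0.192 ]
```

Scoop ferrule is back at its original spot (0.503, 0.416), so the scoop stands flat on the plate. Moving behind the lid with the gripper shut.

Request:
jog_arm(moves=[-0.5,0.2,-0.3,0,0,0,0.5,-0.77,0.36,-0.3,0,0,0,0,-0.77,0.36,-0.3,0,0,0,0,-0.77,0.36,-0.3,0,0,0,0,-0.77,0.36,-0.2,0,0,0,0,-0.77,0.36,-0.1,0,0,0,0,-0.77,0.36,0,0,0,0,0,-0.77,0.36,0,0,0,0,0])

```text
t: 35.03
eef_pos: [0.5135, 0.2416, 0.22]
tool_rot: [0.001, 0.795, 0.607, -0.001]
contact_force: [0.1, 1.3, -0.2]
gripper_width: -0.0
grasp_force: 0.0
```

Request:
jog_arm(moves=[-0.77,0.36,0,0,0,0,0,-0.77,0.36,0,0,0,0,0,-0.77,0.36,0,0,0,0,0,-0.77,0.36,0,0,0,0,0,-0.77,0.36,0,0,0,0,0,-0.77,0.36,0,0,0,0,0,-0.77,0.36,0,0,0,0,0,-0.77,0.36,0,0,0,0,0])

```text
t: 35.7
eef_pos: [0.5362, 0.1076, 0.2202]
tool_rot: [0.001, 0.795, 0.607, -0.001]
contact_force: [0.9, 0.1, 0.1]
gripper_width: -0.001
grasp_force: 0.0
```

Request:
jog_arm(moves=[-0.77,0.36,0,0,0,0,0,-0.77,0.36,0,0,0,0,0,-0.77,0.36,0,0,0,0,0,-0.77,0.36,0,0,0,0,0,-0.77,0.36,0,0,0,0,0,-0.77,0.36,0,0,0,0,0,-0.77,0.36,0,0,0,0,0,-0.77,0.36,0,0,0,0,0])

```text
t: 36.37
eef_pos: [0.5592, -0.0262, 0.2206]
tool_rot: [0.001, 0.795, 0.607, -0.001]
contact_force: [0.1, -0.3, -0.6]
gripper_width: 0.0
grasp_force: 0.0
```

Request:
jog_arm(moves=[-0.77,0.36,0,0,0,0,0,-0.77,0.36,0,0,0,0,0,-0.77,0.36,0,0,0,0,0,-0.77,0.36,0,0,0,0,0,-0.77,0.36,0,0,0,0,0,-0.77,0.36,0,0,0,0,0,-0.77,0.36,0,0,0,0,0,-0.77,0.36,0,0,0,0,0])

```text
t: 37.03
eef_pos: [0.5822, -0.1601, 0.2209]
tool_rot: [0.001, 0.795, 0.607, -0.001]
contact_force: [0.8, 0.3, 0.4]
gripper_width: 0.001
grasp_force: 0.0
```

```bash
python3 - <<'E'
from h import *
need([.59,-.167,.12]);print(get_obs()["contact_force"],get_obs()["q"])
s=cam("side");t=cam("top");w=cam("wrist")
out=np.zeros((580,640,3),np.uint8);out[:400]=w["color"]
out[400:,:320]=cv2.resize(s["color"][170:260,340:500],(320,180));out[400:,320:]=cv2.resize(t["color"][150:240,340:500],(320,180))
cv2.imwrite("pics/l.png",out)
E
```

```text
37.0333 [ 0.5822 -0.1601  0.2209] [[0.2631387259307606, 0.964757917572884, -0.00041399996249777134], [0.9647542934665374, -0.2631388795414409, -0.002661449146213187], [-0.0026765936222886257, 0.0003009220961493384, -0.9999963726396579]]
units [-0.2172  0.4682  5.0448] per row [-0.0271  0.0585  0.6306]
[0.8358 0.3348 0.4234] [-0.3023  0.4201  0.6206  1.7758 -0.2765  1.0341  0.1537]
```

View pics/l.png

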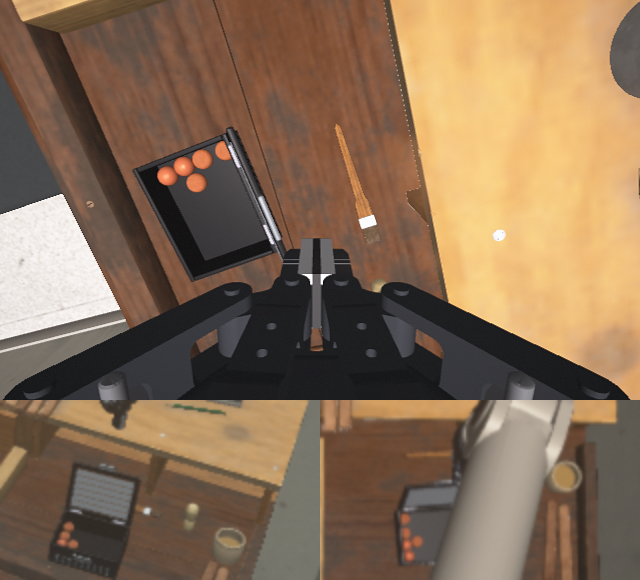

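Wrist view: five balls in the open cassette along its left side (pixels (167,175) to (222,150), and (196,183)). The lid edge runs from (230,128) to (285,258), with the shut fingers at (316,255) behind it. Pot and punch are untouched. Pushing the lid forward.

Request:
jog_arm(moves=[0,0,0.5,0,0,0,0,0,0,0.6,0,0,0,0,0,0,0.6,0,0,0,0,0,0,0.6,0,0,0,0,0,0,0.6,0,0,0,0,0,0,0.6,0,0,0,0,0,0,0.5,0,0,0,0,0,0,0.4,0,0,0,0])

```text
t: 37.85
eef_pos: [0.5827, -0.158, 0.1315]
tool_rot: [0.001, 0.794, 0.607, -0.001]
contact_force: [0.2, -0.4, -0.6]
gripper_width: -0.001
grasp_force: 0.0
```

Request:
jog_arm(moves=[-0.09,-0.34,0,0,0,0,0,-0.09,-0.34,0,0,0,0,0,-0.09,-0.34,0,0,0,0,0,-0.09,-0.34,0,0,0,0,0,-0.09,-0.34,0,0,0,0,0,-0.09,-0.34,0,0,0,0,0,-0.09,-0.34,0,0,0,0,0,-0.09,-0.34,0,0,0,0,0])

```text
t: 38.52
eef_pos: [0.5261, -0.1578, 0.1333]
tool_rot: [0.001, 0.794, 0.607, -0.001]
contact_force: [0.4, 0.1, -0.6]
gripper_width: 0.004
grasp_force: 0.1
```

Request:
jog_arm(moves=[-0.09,-0.34,0,0,0,0,0,-0.09,-0.34,0,0,0,0,0,-0.09,-0.34,0,0,0,0,0,-0.09,-0.34,0,0,0,0,0,-0.09,-0.34,0,0,0,0,0,-0.09,-0.34,0,0,0,0,0,-0.09,-0.34,0,0,0,0,0,-0.09,-0.34,0,0,0,0,0])

```text
t: 39.18
eef_pos: [0.4699, -0.1575, 0.1331]
tool_rot: [0.001, 0.794, 0.607, -0.001]
contact_force: [-0.2, 0.6, 0.1]
gripper_width: -0.004
grasp_force: 0.0
```

Request:
jog_arm(moves=[0,0,-0.5,0,0,0,0,0,0,-1,0,0,0,0,0,0,-1,0,0,0,0,0,0,-1,0,0,0,0,0,0,-1,0,0,0,0,0,0,-1,0,0,0,0,0,0,-1,0,0,0,0,0,0,-1,0,0,0,0])

```text
t: 39.85
eef_pos: [0.4705, -0.1573, 0.2849]
tool_rot: [0.002, 0.795, 0.607, -0.0]
contact_force: [0.4, 0.8, 0.0]
gripper_width: -0.001
grasp_force: 0.0
```

```bash
python3 - <<'E'
from h import *
for n in ["wrist","side","top"]:
    c=cam(n);print(n,len([x for x in reds(c,.0155) if 0.35<x[2][0]<.6 and -.3<x[2][1]<.3]))
    if n=="side":
        g=cv2.cvtColor(c["color"],cv2.COLOR_BGR2HSV);m=((g[...,2]<95)&(g[...,1]<80)).astype(np.uint8)
        sub=np.zeros_like(m);sub[190:262,355:420]=m[190:262,355:420];k,l,st,ce=cv2.connectedComponentsWithStats(sub);i=1+st[1:,4].argmax();print("dark blob (start: rows ~203-258)",st[i],ce[i])
        for X in [(.517,-.105,.046),(.517,-.23,.046),(.42,-.105,.05),(.42,-.23,.05),(.53,-.167,.15)]: print(proj(c,X))
        for p in [(382,205),(400,208),(385,215),(395,220),(380,235),(398,240)]: print(p,c["color"][p[1],p[0]])
E
```

```text
wrist 6
side 0
dark blob (start: rows ~203-258) [ 355  223   64   39 1058] [382.0189 245.6796]
(np.float64(374.2350227958035), np.float64(223.5450475320721))
(np.float64(405.151278600764), np.float64(233.8649456130995))
(np.float64(364.9113493377938), np.float64(238.90291534769784))
(np.float64(396.94595847111134), np.float64(250.09700502122195))
(np.float64(393.60065783570553), np.float64(206.29922142890783))
(382, 205) [ 64  81 105]
(400, 208) [ 61  77 100]
(385, 215) [ 62  80 107]
(395, 220) [ 71 109 149]
(380, 235) [66 68 70]
(398, 240) [56 58 61]
top 0
```

```bash
python3 - <<'E'
from h import *
w=cam("wrist");print([x for x in reds(w,.05)])
g=cv2.cvtColor(w["color"],cv2.COLOR_BGR2HSV);m=((g[...,1]<70)&(g[...,2]<110)).astype(np.uint8)
print("lid corners expected px",[tuple(np.round(proj(w,X))) for X in [(.517,-.103,.05),(.512,-.232,.05),(.415,-.105,.05),(.42,-.235,.05),(.467,-.167,.05)]])
sub=np.zeros_like(m);sub[:250]=m[:250]
k,l,st,ce=cv2.connectedComponentsWithStats(sub)
for i in range(1,k):
    if st[i,4]>1500:
        r=cv2.minAreaRect(cv2.findNonZero((l==i).astype(np.uint8)));print(st[i],r);print([onz(w,p,.05)[:2].round(3).tolist() for p in cv2.boxPoints(r)])
s=cam("side")
for y in range(226,262,2): print(y,s["color"][y,362:412:4].mean(1).round().astype(int).tolist())
E
```

```text
[(14, [331.8, 123.1], [0.503, -0.113]), (7, [319.7, 124.9], [0.489, -0.111]), (9, [309.7, 132.4], [0.476, -0.116]), (10, [288.5, 142.8], [0.45, -0.121]), (14, [277.1, 145.6], [0.437, -0.12]), (12, [304.1, 150.8], [0.465, -0.134]), (10, [293.6, 155.9], [0.452, -0.136])]
lid corners expected px [(np.float64(342.0), np.float64(111.0)), (np.float64(364.0), np.float64(219.0)), (np.float64(254.0), np.float64(138.0)), (np.float64(291.0), np.float64(241.0)), (np.float64(314.0), np.float64(178.0))]
[    0     9   186   216 17511] ((91.82923889160156, 93.76150512695312), (231.95738220214844, 118.75472259521484), 64.57312774658203)
[[0.192, 0.084], [0.317, 0.097], [0.337, -0.126], [0.191, -0.15]]
[ 251  108  122  142 4469] ((316.2184753417969, 186.14337158203125), (136.4325714111328, 92.01753997802734), 70.14479064941406)
[[0.41, -0.104], [0.512, -0.097], [0.53, -0.257], [0.416, -0.269]]
226 [77, 79, 78, 52, 57, 61, 81, 85, 81, 82, 79, 80, 70]
228 [80, 80, 70, 78, 100, 51, 56, 62, 79, 81, 79, 84, 81]
230 [79, 78, 55, 122, 65, 91, 97, 53, 55, 92, 81, 81, 85]
232 [84, 79, 57, 124, 53, 119, 66, 95, 80, 50, 55, 80, 82]
234 [74, 80, 85, 117, 100, 97, 64, 121, 59, 117, 53, 79, 80]
236 [82, 72, 93, 95, 119, 64, 97, 81, 64, 102, 55, 82, 83]
238 [82, 60, 108, 110, 103, 74, 122, 63, 117, 66, 54, 80, 81]
240 [79, 56, 121, 123, 73, 117, 77, 92, 108, 60, 54, 81, 83]
242 [79, 46, 58, 65, 106, 108, 61, 119, 74, 89, 45, 80, 86]
244 [85, 45, 46, 46, 80, 55, 98, 103, 74, 95, 51, 77, 80]
246 [82, 46, 45, 46, 142, 138, 56, 56, 117, 57, 70, 77, 80]
248 [82, 47, 49, 51, 88, 97, 44, 54, 56, 55, 82, 75, 81]
250 [80, 53, 54, 66, 66, 72, 48, 45, 43, 56, 83, 84, 77]
252 [84, 79, 68, 68, 55, 48, 49, 47, 44, 43, 78, 77, 77]
254 [90, 81, 81, 81, 63, 50, 57, 71, 62, 48, 83, 79, 75]
256 [87, 87, 81, 82, 81, 81, 56, 67, 49, 58, 85, 82, 84]
258 [66, 78, 81, 83, 82, 82, 85, 79, 51, 73, 85, 81, 84]
260 [64, 66, 72, 82, 82, 84, 87, 89, 82, 79, 81, 80, 81]
```

```bash
python3 -c "
from station import *
print(hand_in())"
```

```text
the job is handed in; nothing more can be done
None
```

I handed the job in at about 40 s: all five balls are in the cassette, its lid is shut, and the scoop stands flat on the plate at its starting spot. `hand_in()` returned no verdict, so this rests on the camera checks.

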